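# Do up the draw latch on the bike tool case

### The job

The tool case by the door stands with its seal gaping because its draw latch is undone. Hook the wire loop under the lip of its keeper, then throw the lever over and snap it fully down so that the case is drawn shut. Let go, and leave the tray with the keys and the glass jar as they are.

Things in the scene. Friction and masses are not known exactly. Their poses are not given: they have to be found in the camera images.
- case: Dark hard-plastic tool case standing on its hinged long edge: 240 mm wide (y), 160 high, too heavy to shift. Origin: on the seam (plane x=0) at bench height, mid-width. Fixed rear shell at +x (75 mm deep), front shell at -x (50 mm). Steel draw latch on top at y=0, on a boss 30 mm wide: lever hinged on the rear shell, keeper on the front shell. Handle juts 30 mm from the +y end.
- front_shell (a joint): Opening of the front shell about its hinge along y, 12 mm above the bench: 0 = shells touching, grows as its top leans to -x. Undone, the foam seal holds it open about 0.033 rad (5.5 mm at latch height); drawing it shut takes some 70 N at latch height, which the lever gives by leverage. Latched it reads about 0.006.
- lever (a joint): Lever angle about lever_pivot: 0 = shut, flat, pointing to case +x; 1.57 = straight up; up to 2.6 = thrown over towards the keeper (-x). Friction (0.035 N m) keeps it where it is left. Loop hooked, it goes taut near 1.2 rad, is hardest near 0.9 (some 7 N pushed 45 mm from the pin), passes dead centre near 0.4, then snaps down.
- loop (a joint): Angle of the wire loop on the lever about loop_hinge; 0 = its shut pose. Loop value minus lever value is the angle by which the loop, going from its hinge to its cross bar, rises above level while pointing to case -x. Light friction (0.012 N m) holds it where it is left.
- lever_pivot (a point): Centre of the lever's hinge pin (along y), at case x 10, y 0, z 179 mm; does not move. The lever is a steel plate 28 mm wide reaching 66 mm from the pin; its outer face (upper when shut, towards the keeper when the lever stands up) is 6 mm off the line through the pin.
- lever_tip (a point): Middle of the lever's outer face near its free end, 60 mm from the pin, where a slightly turned-up lip begins.
- loop_hinge (a point): Where the loop is hinged on the lever, 18 mm from lever_pivot: 17.6 mm to case +x and 3.7 mm below it when the lever is shut; it turns with the lever.
- loop_bar (a point): Middle of the free cross bar of the wire loop: a U of 4 mm steel wire, two straight legs 42 mm over the outside (along case y), cross bar 50.9 mm from loop_hinge. It straddles lever and keeper. It can be gripped from above across its two legs, beside the bar; it then turns in the grip as it is led along.
- keeper_seat (a point): Where the middle of the cross bar sits when hooked; on the front shell and moves with it. Axes as the case. It lies against the -x side of the keeper's wall, 7 mm above the flat boss that carries the keeper (the boss runs 22 mm further to -x) and 16 mm above the shell top. The keeper is a steel hook 22 mm wide (y).
- keeper_lip (a point): Outer (-x) top edge of the keeper's lip, 7 mm to -x and 7.5 mm above keeper_seat. The lip's underside is 4.5 mm above keeper_seat; its outer 2.5 mm is a nose turned down to 2.5 mm above keeper_seat. The cross bar must pass outside the nose, go down until it rests on the boss (gap under the nose: 9.5 mm) and be drawn back to +x under it to the wall.
- tray: Bamboo tray, 130 x 190 x 22 mm, fixed on the bench beside the case; origin under its centre. A bystander.
- key_cover: Hard silicone key cover, 65 x 34 x 13 mm, lying in the tray. A bystander.
- bike_key: Flat chrome bike lock key, 61 mm long, 4 mm thick, lying in the tray. A bystander.
- jar: Small glass jar with twist cap, 60 mm across, 85 mm high, standing beside the case at its +y end; origin under its centre. A bystander.

How it is judged:
On the way:
1. the loop's cross bar is under the keeper's lip while the lever still stands open (x of loop_bar in the frame of keeper_seat between -0.006 and 0.004 m and z of loop_bar in the frame of keeper_seat below 0.0045 m and value of joint lever above 0.7 rad), for 0.1 s.
At the end, for the whole second after the job is handed in: Lever fully down (within 0.06 rad of shut), cross bar under the keeper's lip (at most 5 mm outside its seat, below the lip's underside), front shell drawn shut (under 0.012 rad, about 2 mm at latch height); jar, key cover and bike key within 25 mm of where they were (value of joint lever below 0.06 rad and value of joint front_shell below 0.012 rad and x of loop_bar in the frame of keeper_seat between -0.005 and 0.004 m and z of loop_bar in the frame of keeper_seat below 0.0045 m and distance of each of jar, key_cover, bike_key from where it was at the start of the episode below 0.025 m); the robot touches nothing.
It fails at once if the jar is shifted more than 25 mm or tipped (distance of jar from where it was at the start of the episode above 0.025 m or angle between jar's own z axis and vertical above 0.4 rad).
It fails at once if the key cover or the bike key is shifted more than 25 mm (distance of any of key_cover, bike_key from where it was at the start of the episode above 0.025 m).
It also fails if it takes over 48 s, if anything falls off the work surface, if the arm or the gripper's body presses on something with over 40 N, if the wrist force passes 120 N, or if a joint passes its speed limit or range.

### The arm

A 6-joint arm with a two-finger parallel gripper is mounted at the origin on the work surface. World frame = base frame: x ahead of the robot, y to its left, z up, the work surface at z = 0. Lengths are in m, angles in rad, forces in N, time in s.
With the tool pointing down it reaches from about 0.35 to 0.85 m from the base axis. Payload 8.1 kg.
Tool frame: the origin (TCP) lies at the very end of the fingers, on their centre line; the grasp point (between the pads) lies 19 mm behind it; z points along the fingers, y is the direction in which the jaws open and shut (so a half turn about z gives the same grasp; the last joint's range is limited). The gripper opens to 93 mm and grips with 3 to 60 N. Pads are 15 mm wide; open, the fingers measure 128 mm over their backs; the gripper's body (75 mm by 188 mm) begins 65 mm behind the grasp point.
Start: joints at [-1.383, 0.13, 1.488, -0, 1.523, -0.085], TCP at [0.162, -0.578, 0.219] pointing down, gripper open.
Joint ranges: [-2.96, 2.96], [-0.89, 2.26], [0.02, 2.5], [-1.34, 4.48], [0, 2.73], [-2.66, 2.66]. Speed limits (rad/s): [2.39, 2.39, 2.79, 3.14, 3.14, 3.14].

### API

Orientations are given as a unit quaternion [w, x, y, z].
In Python, from cell import env gives the robot as it stands.
- The arm moves only by the shell command python3 -m handwheel 'ROWS'. ROWS is JSON, a list of rows, each an object with "delta_pos": the shift along the tool's x, y, z in mm, a list of three; "delta_rot": the turn, a rotation vector about the tool's x, y, z in rad, a list of three; "fingers": the opening, from 0 (shut) to 1 (fully open). In form: [{"delta_pos": [dx, dy, dz], "delta_rot": [ax, ay, az], "fingers": fingers}, ...]. A call has exactly 5 rows; each row is the pose to reach, as a shift and turn from the pose measured when the call began, along the tool's axes at that moment; what a row does not reach only later rows make up. A row lasts 1/12 s, in which the tool goes at most 41.7 mm and 7.16 degrees, less where a joint would pass 70% of its speed; a pose out of reach is approached as far as the arm can. A call with a gripper value outside its range is refused whole. The fingers move at their own pace and stop on an object; the grip force is fixed at half the most. Time passes only in rows, so rows that repeat a pose let the fingers close, or fill a call up. It gives the time, the measured TCP pose, the force and the opening at its end, in the units of the state.
- env.observe(): the state, without advancing time (a new reading comes with each control period).
- env.capture(name): name is "scene" or "top" or "wrist"; returns a dict with "pixels" (400x640x3 uint8, red, green, blue), "K" (3x3 intrinsics, pixels), "R" (3x3) and "t" (3): a world point X has camera coordinates R X + t. Camera axes: x right, y down, z forward; pixel columns grow to the right and rows downward; lengths in m; the calibration is good to about 2 mm. A picture is of the moment at which its call begins. There is no depth.
- env.sign_off(): hands the job in, once; it reports no verdict.
Trained networks look in a picture, given as the dict that the camera call returned (one of the last four; its "shot" number tells which), for a name from the list of things; names that differ only in an ending like _2 or _b are one class to them, and where a whole thing is asked for, a point or a joint stands for the part that bears it (a point fixed in the world has none). Each returns a list of dicts, best first, with "score" (0 to 1); they miss things now and then, are a little off and sometimes report something else, mostly with a low value. They report only what shows in the picture. A call takes as long as a camera call.
- env.outline_of(picture, query): "mask" (400x640 bool, what is visible of it) and "box" ([centre column, centre row, width, height] in pixels, round what is visible of it).
The state is a dict: "time_s": time; "joints": joint angles; "qd": joint speeds; "effort": joint torques, N m; "tcp_pos": TCP position; "ee_rot": TCP orientation; "contact_force": force on the tool from outside, world axes, zero at the start; "torque": the same for the moment, N m; "grip_width": finger opening in m.
Only numpy, scipy, OpenCV 4.12 (cv2) and the standard library are available. Lean on these libraries where they do the work, as an engineer would, in place of code of your own. Each camera call takes 0.05 s, during which the arm holds its last target.

## Working session

There is one attempt and no reset: what is moved stays moved. The work goes in short steps, Python scripts to look and compute and a shell command to move; the robot and the scene stay as the last step left them, time stands still between calls to the robot, and variables do not carry over. Pictures are saved under pics/ and viewed, and the job is handed in when it is done.

```bash
ls; mkdir -p pics; python3 - <<'E'
from cell import env
import cv2
s=env.observe(); print(s)
for n in ["scene","top","wrist"]:
    p=env.capture(n); cv2.imwrite(f"pics/{n}0.png",p["pixels"][:,:,::-1]); print(n,p["K"],p["R"],p["t"],p["shot"])
E
```

```text
pics
{'time_s': 0.0, 'joints': array([-1.38338494e+00,  1.31146430e-01,  1.48927161e+00, -1.17089187e-06,
        1.52298898e+00, -8.53856201e-02]), 'qd': array([ 3.11545963e-04, -5.88177851e-04, -1.57743936e-03, -7.25171142e-05,
        3.25462567e-04, -1.74012579e-03]), 'effort': array([ 4.06057501e-03, -5.59843004e+01, -4.91754520e+01,  7.71259842e-02,
        3.55444173e-02, -1.35664827e-04]), 'tcp_pos': array([ 0.16157968, -0.57724885,  0.21760045]), 'ee_rot': array([-9.05974320e-04,  9.90711726e-01,  1.35975930e-01, -4.68420064e-05]), 'contact_force': array([-0.15885332,  0.13146388,  0.69514383]), 'torque': array([ 0.04614342, -0.03229191, -0.00876843]), 'grip_width': 0.09298663212961805}
scene [[442.08327638   0.         319.25255585]
 [  0.         442.08327638 198.75498706]
 [  0.           0.           1.        ]] [[ 0.57569814  0.81735119  0.02255387]
 [ 0.52568228 -0.34885329 -0.77586051]
 [-0.62628252  0.45851762 -0.63050123]] [-0.33537106 -0.18374466  1.45745237] 1
top [[439.25768815   0.         323.77563048]
 [  0.         439.25768815 195.65403282]
 [  0.           0.           1.        ]] [[-0.01674025 -0.99985313  0.00367071]
 [-0.99366425  0.01622835 -0.11121155]
 [ 0.11113564 -0.00550917 -0.99378998]] [0.01168914 0.58453408 1.04742042] 2
wrist [[340.99591889   0.         324.49614243]
 [  0.         340.99591889 199.84222144]
 [  0.           0.           1.        ]] [[ 0.2697317  -0.96293435 -0.00149679]
 [-0.9328764  -0.26169675  0.24750036]
 [-0.23871831 -0.06536237 -0.96888664]] [-0.5998669  -0.02968768  0.3900879 ] 3
```

View pics/scene0.png

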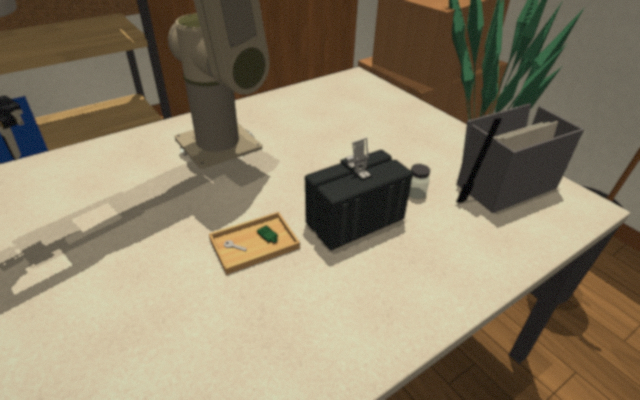

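View pics/top0.png

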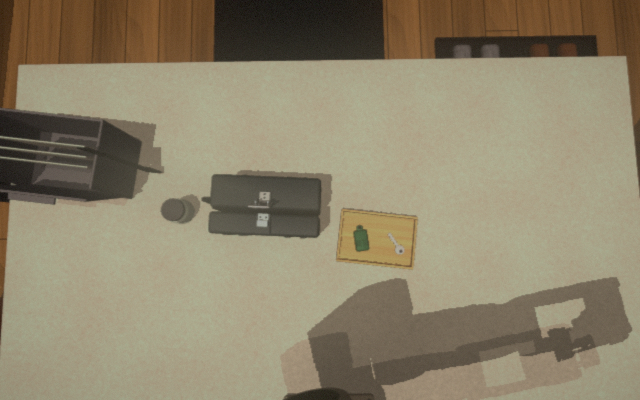

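View pics/wrist0.png

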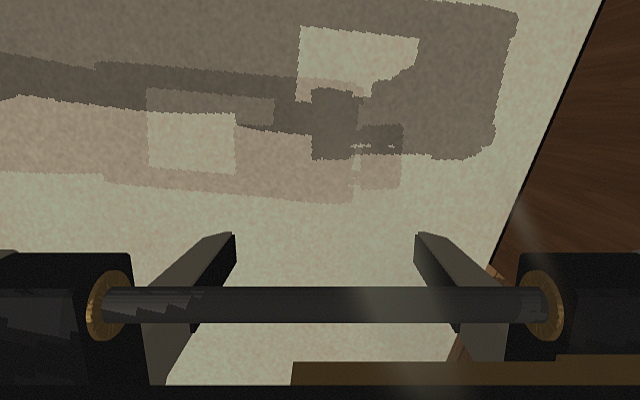

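The top view shows the case at about (265,205), with the rear shell up in the image (+x) and the handle on the left (+y). The jar is at (175,210) and the tray at (377,238). Next I'll measure the case and zoom in on the latch.

```bash
cat > h.py <<'E'
from cell import env
import cv2, numpy as np
from scipy.spatial.transform import Rotation as Rn
def q2R(q): return Rn.from_quat([q[1],q[2],q[3],q[0]]).as_matrix()
def proj(p,X):
    c=p["R"]@np.asarray(X,float)+p["t"]; u=p["K"]@c; return u[:2]/u[2]
def ray(p,uv):
    d=p["R"].T@np.linalg.inv(p["K"])@np.array([uv[0],uv[1],1.0]); o=-p["R"].T@p["t"]; return o,d
def atz(p,uv,z):
    o,d=ray(p,uv); return o+d*(z-o[2])/d[2]
def tri(l):
    A=np.zeros((3,3));b=np.zeros(3)
    for p,uv in l:
        o,d=ray(p,uv); d=d/np.linalg.norm(d); M=np.eye(3)-np.outer(d,d); A+=M;b+=M@o
    return np.linalg.solve(A,b)
def zoom(p,box,k,name):
    x0,y0,x1,y1=box; im=p["pixels"][y0:y1,x0:x1,::-1]
    cv2.imwrite(name,cv2.resize(im,None,fx=k,fy=k,interpolation=cv2.INTER_CUBIC))
E
python3 - <<'E'
from h import *
np.set_printoptions(precision=4,suppress=True)
t=env.capture("top"); s=env.capture("scene")
zoom(t,(195,160,335,250),5,"pics/topz1.png"); zoom(s,(290,120,440,250),5,"pics/scz1.png")
for n,p in(("top",t),("scene",s)):
  for q in ["case","front_shell","lever","loop","loop_bar","keeper_seat","jar"]:
    for r in env.outline_of(p,q)[:2]:
        m=r["mask"].astype(np.uint8); rr=cv2.minAreaRect(np.argwhere(m)[:,::-1].astype(np.float32)) if m.any() else None
        print(n,q,round(r["score"],2),np.round(r["box"],1),m.sum(),rr)
E
```

```text
top case 0.7 [259.6 205.3 115.3  65.4] 6562 ((260.8009338378906, 205.609130859375), (118.18306732177734, 60.77207565307617), 2.2311747074127197)
top front_shell 0.76 [264.6 226.3 112.5  30.4] 2411 ((263.52166748046875, 224.4800567626953), (111.0702896118164, 23.229841232299805), 2.385944128036499)
top loop_bar 0.53 [258.9 205.6  17.3   7.2] 68 ((259.5, 204.5), (5.0, 23.0), 90.0)
top keeper_seat 0.77 [264.4 224.6 110.8  29. ] 2454 ((263.5247497558594, 224.3809814453125), (111.151123046875, 23.10152816772461), 2.290609836578369)
top keeper_seat 0.61 [260.4 205.8  18.4   3.3] 37 ((259.5, 205.0), (4.0, 21.0), 90.0)
top jar 0.93 [177.8 208.7  35.4  23.8] 659 ((177.4412078857422, 210.2353057861328), (33.46991729736328, 23.525955200195312), 14.03624439239502)
top jar 0.31 [261.6 205.3 117.3  60.4] 6643 ((261.2131042480469, 205.39398193359375), (118.84139251708984, 61.645347595214844), 1.847610354423523)
scene case 0.96 [357.6 193.1 109.5 117.9] 8094 ((357.36419677734375, 194.071044921875), (92.33834075927734, 117.5261459350586), 56.04093933105469)
scene front_shell 0.97 [350.  190.7  89.6  
[... 617 characters left out ...]
921875, 194.173583984375), (91.99310302734375, 116.14498901367188), 54.926246643066406)
scene loop_bar 0.67 [268.8 233.6  24.3  15. ] 241 ((267.576904296875, 233.38461303710938), (22.46535873413086, 12.75810432434082), 33.690067291259766)
scene keeper_seat 0.93 [346.4 188.2  85.1  83.7] 1539 ((337.5973815917969, 177.17576599121094), (46.397640228271484, 108.34239196777344), 46.97493362426758)
scene keeper_seat 0.56 [357.6 194.7 107.2 108.4] 8013 ((357.0950927734375, 194.98443603515625), (91.10716247558594, 117.08606719970703), 54.117862701416016)
scene jar 0.58 [418.8 180.   20.5  38.8] 639 ((419.94830322265625, 180.62071228027344), (20.097007751464844, 35.62651443481445), 4.763641834259033)
```

View pics/topz1.png

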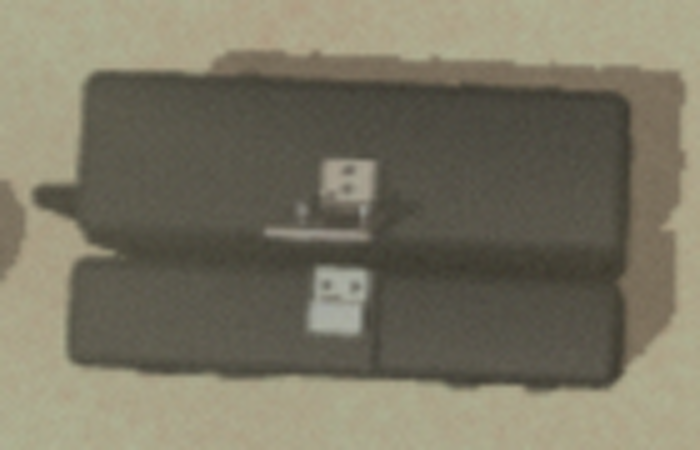

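View pics/scz1.png

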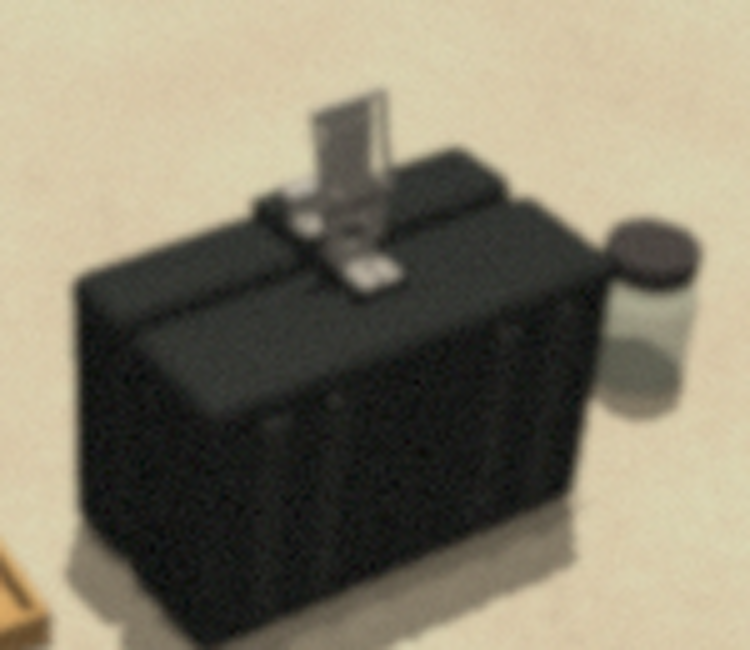

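The lever stands about upright and the loop stands up alongside it. In the top picture its cross bar runs from (248,207) to (269,207). In the scene view the bar's top edge is at about (352–367, 143–138). I'll fit the case pose and triangulate the bar.

```bash
python3 - <<'E'
from h import *
np.set_printoptions(precision=4,suppress=True)
t=env.capture("top"); s=env.capture("scene")
T=lambda a,b:(195+a/5,160+b/5); S=lambda a,b:(290+a/5,120+b/5)
# rear shell top back corners
for n,c in dict(BL=(83,75),BR=(630,95),FR_L=(70,362),FR_R=(620,385)).items(): print(n,atz(t,T(*c),0.155))
print("bar",tri([(t,T(317,236)),(s,S(348,102))]))
print("barL",atz(t,T(265,234),.245),atz(t,T(370,238),.245))
print("levplate",atz(t,T(348,180),.165),"keeper c",atz(t,T(338,301),.18), "keeper front edge",atz(t,T(335,332),.18))
m=env.outline_of(t,"case")[0]["mask"]; cv2.imwrite("pics/m.png",m.astype(np.uint8)*255)
E
```

```text
BL [0.6204 0.2473 0.155 ]
BR [0.6077 0.0082 0.155 ]
FR_L [0.4953 0.2515 0.155 ]
FR_R [0.4815 0.0145 0.155 ]
bar [0.5416 0.134  0.2441]
barL [0.5413 0.1525 0.245 ] [0.539  0.1112 0.245 ]
levplate [0.5712 0.1302 0.165 ] keeper c [0.5182 0.1326 0.18  ] keeper front edge [0.5052 0.1339 0.18  ]
```

```bash
cat >> h.py <<'E'
def C2W(P,pose):
    x,y,a=pose; P=np.asarray(P,float)
    return np.array([x+P[0]*np.cos(a)-P[1]*np.sin(a),y+P[0]*np.sin(a)+P[1]*np.cos(a),P[2]])
def model(th,rise,op=0.033):
    L={}
    piv=np.array([.010,0,.179])
    rot=lambda dx,dz:piv+np.array([dx*np.cos(th)-dz*np.sin(th),0,dx*np.sin(th)+dz*np.cos(th)])
    ey=np.array([0,1,0])
    L["lever"]=[rot(0,.006)+ey*.014,rot(.066,.006)+ey*.014,rot(.066,.006)-ey*.014,rot(0,.006)-ey*.014]
    h=rot(.0176,-.0037); b=h+.0509*np.array([-np.cos(rise),0,np.sin(rise)])
    L["loop"]=[h+ey*.019,b+ey*.019,b-ey*.019,h-ey*.019]
    def fs(x,y,z):
        a=op-.006; dx,dz=x,z-.012
        return np.array([dx*np.cos(a)-dz*np.sin(a),y,.012+dx*np.sin(a)+dz*np.cos(a)])
    seat=fs(-.0233,0,.1753); L["seat"]=seat
    L["lip"]=[fs(-.0303,.011,.1828),fs(-.0303,-.011,.1828)]
    L["boss"]=[fs(-.0233-.022,.015,.1683),fs(-.0233-.022,-.015,.1683)]
    L["rear"]=[(.075,.12,.16),(.075,-.12,.16),(0.0,-.12,.16),(0,.12,.16),(.075,.12,.16)]
    f=lambda x,y,z:fs(x,y,z)+np.array([-.001,0,0])
    L["front"]=[f(-.05,.12,.16),f(-.05,-.12,.16),f(0,-.12,.16),f(0,.12,.16),f(-.05,.12,.16)]
    return L,h,b
def overlay(p,pose,th,rise,op,box,k,name):
    L,h,b=model(th,rise,op); x0,y0,x1,y1=box
    im=cv2.resize(p["pixels"][y0:y1,x0:x1,::-1],None,fx=k,fy=k,interpolation=cv2.INTER_CUBIC)
    col=dict(lever=(0,255,255),loop=(0,0,255),lip=(255,255,0),boss=(255,0,255),rear=(0,255,0),front=(255,128,0))
    for n,c in col.items():
        pts=np.array([(proj(p,C2W(q,pose))+.5-[x0,y0])*k for q in L[n]])
        cv2.polylines(im,[pts.round().astype(np.int32)],False,c,1)
    cv2.imwrite(name,im)
E
python3 - <<'E'
from h import *
t=env.capture("top"); s=env.capture("scene")
pose=(.541,.131,-.055)
overlay(t,pose,1.55,1.3,.033,(195,160,335,250),5,"pics/ot1.png"); overlay(s,pose,1.55,1.3,.033,(290,120,440,250),5,"pics/os1.png")
E
```

```text
(no output)
```

View pics/ot1.png

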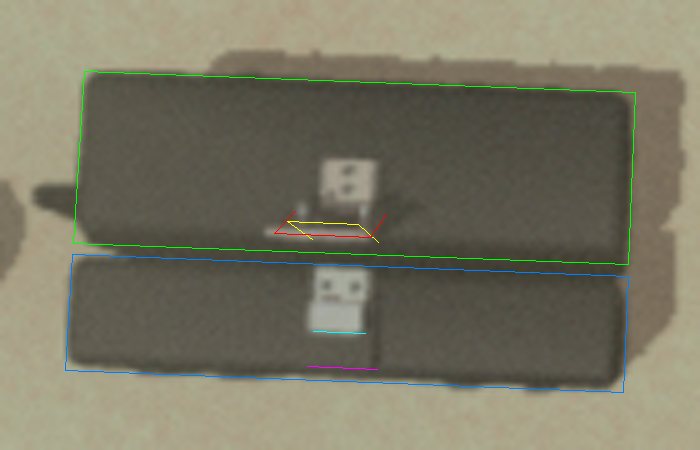

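View pics/os1.png

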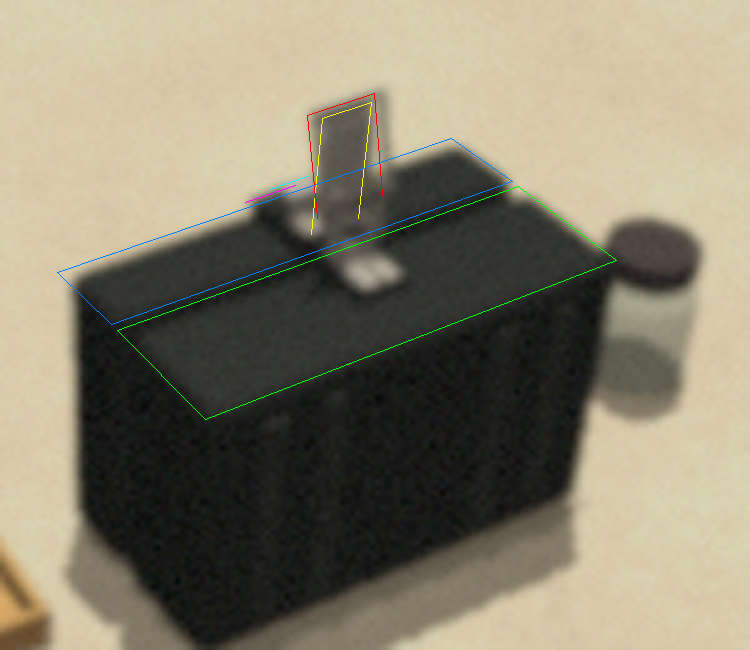

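```bash
cat >> h.py <<'E'
def delta(tp,tR):
    """shift mm and rotvec from the measured pose to target"""
    o=env.observe(); R=q2R(o["ee_rot"]); return R.T@(np.asarray(tp)-o["tcp_pos"])*1e3, Rn.from_matrix(R.T@tR).as_rotvec()
def toolR(yaw,tilt=0):
    """tool x along case x (yaw), z down; tilt>0: fingers point also to +x (body back to -x)"""
    x=np.array([np.cos(yaw),np.sin(yaw),0]); z0=np.array([0,0,-1.]); z=np.cos(tilt)*z0+np.sin(tilt)*x
    xx=np.cos(tilt)*x-np.sin(tilt)*z0; return np.stack([xx,np.cross(z,xx),z],1)
E
python3 - <<'E'
from h import *
np.set_printoptions(precision=4,suppress=True)
w=env.capture("wrist"); o=env.observe(); R=q2R(o["ee_rot"])
print("cam in tool",R.T@(-w["R"].T@w["t"]-o["tcp_pos"]), "view dir",R.T@w["R"][2], "cam x",R.T@w["R"][0])
pose=(.541,.132,-.055)
for yaw in(-.055,np.pi-.055):
    print(delta(C2W((-.05,0,.36),pose),toolR(yaw)))
E
```

```text
cam in tool [ 0.0679  0.0007 -0.1667] view dir [-0.2477  0.0003  0.9688] cam x [ 0.0003  1.     -0.0002]
(array([ 509.2043, -597.4371, -141.3428]), array([-0.0001, -0.    ,  0.3278]))
(array([ 509.2043, -597.4371, -141.3428]), array([ 0.    , -0.0001, -2.8138]))
```

```bash
python3 -m handwheel '[{"delta_pos":[26,-30,-40],"delta_rot":[0,0,-0.12],"fingers":1},{"delta_pos":[52,-60,-70],"delta_rot":[0,0,-0.24],"fingers":1},{"delta_pos":[78,-92,-95],"delta_rot":[0,0,-0.36],"fingers":1},{"delta_pos":[104,-122,-115],"delta_rot":[0,0,-0.48],"fingers":1},{"delta_pos":[130,-152,-130],"delta_rot":[0,0,-0.6],"fingers":1}]'
cat > go.py <<'E'
import sys
from h import *
np.set_printoptions(precision=4,suppress=True)
pose=(.541,.132,-.055)
x,z,tilt=map(float,sys.argv[1:4]); y=float(sys.argv[4]) if len(sys.argv)>4 else 0
print(*delta(C2W((x/1e3,y/1e3,z/1e3),pose),toolR(np.pi+pose[2],-tilt)))
E
python3 go.py -50 360 0
```

```text
time_s: 1.67
tcp_pos: [0.2337, -0.422, 0.3371]
ee_rot: [0.001, 0.905, 0.425, -0.0]
contact_force: [0.5, 0.4, 0.5]
grip_width: 0.0931
[ 592.7015 -157.5618  -23.6322] [-0.      0.0022 -2.2087]
```

```bash
python3 -m handwheel '[{"delta_pos":[34,-9,-6],"delta_rot":[0,0,-0.12],"fingers":1},{"delta_pos":[69,-18,-12],"delta_rot":[0,0,-0.24],"fingers":1},{"delta_pos":[103,-27,-18],"delta_rot":[0,0,-0.36],"fingers":1},{"delta_pos":[138,-36,-23],"delta_rot":[0,0,-0.48],"fingers":1},{"delta_pos":[173,-46,-24],"delta_rot":[0,0,-0.6],"fingers":1}]'
python3 go.py -50 360 0
```

```text
time_s: 2.08
tcp_pos: [0.3093, -0.2581, 0.3621]
ee_rot: [0.002, 0.737, 0.676, -0.0]
contact_force: [0.2, -0.7, -0.2]
grip_width: 0.093
[407.2007 146.7463   1.2866] [-0.0004  0.0044 -1.6032]
```

```bash
python3 -m handwheel '[{"delta_pos":[32,12,0],"delta_rot":[0,0,-0.12],"fingers":1},{"delta_pos":[65,23,0],"delta_rot":[0,0,-0.24],"fingers":1},{"delta_pos":[97,35,0],"delta_rot":[0,0,-0.36],"fingers":1},{"delta_pos":[130,47,0],"delta_rot":[0,0,-0.48],"fingers":1},{"delta_pos":[163,59,0],"delta_rot":[0,0,-0.6],"fingers":1}]'
python3 go.py -50 360 0
```

```text
time_s: 2.5
tcp_pos: [0.3827, -0.0992, 0.3621]
ee_rot: [0.002, 0.502, 0.865, -0.001]
contact_force: [0.6, -1.0, -0.8]
grip_width: 0.0925
[149.4917 210.0683   1.6423] [-0.0014  0.0049 -0.9974]
```

```bash
python3 -m handwheel '[{"delta_pos":[18,25,0],"delta_rot":[0,0,-0.12],"fingers":1},{"delta_pos":[36,50,0],"delta_rot":[0,0,-0.24],"fingers":1},{"delta_pos":[54,75,0],"delta_rot":[0,0,-0.36],"fingers":1},{"delta_pos":[72,101,0],"delta_rot":[0,0,-0.48],"fingers":1},{"delta_pos":[90,126,0],"delta_rot":[0,0,-0.6],"fingers":1}]'
python3 go.py -50 360 0
```

```text
time_s: 2.92
tcp_pos: [0.4479, 0.0431, 0.3621]
ee_rot: [0.002, 0.221, 0.975, -0.001]
contact_force: [0.5, -0.8, -0.2]
grip_width: 0.0929
[  0.6389 101.2654   1.9052] [-0.0026  0.0049 -0.3912]
```

```bash
python3 -m handwheel '[{"delta_pos":[0,26,0],"delta_rot":[0,0,-0.12],"fingers":1},{"delta_pos":[0,52,0],"delta_rot":[0,0,-0.24],"fingers":1},{"delta_pos":[0,78,0],"delta_rot":[0,0,-0.36],"fingers":1},{"delta_pos":[1,101,2],"delta_rot":[0,0,-0.391],"fingers":1},{"delta_pos":[1,101,2],"delta_rot":[0,0,-0.391],"fingers":1}]'
python3 go.py -50 360 0
python3 - <<'E'
from h import *
w=env.capture("wrist"); cv2.imwrite("pics/w1.png",w["pixels"][:,:,::-1])
overlay(w,(.541,.132,-.055),1.55,1.3,.033,(160,0,480,240),2.5,"pics/w1o.png")
E
```

```text
time_s: 3.33
tcp_pos: [0.4911, 0.1378, 0.3588]
ee_rot: [0.001, 0.025, 1.0, -0.001]
contact_force: [0.5, -0.3, 0.6]
grip_width: 0.0931
[-0.1065 -3.0674 -1.1444] [-0.0025  0.003   0.0049]
```

View pics/w1.png

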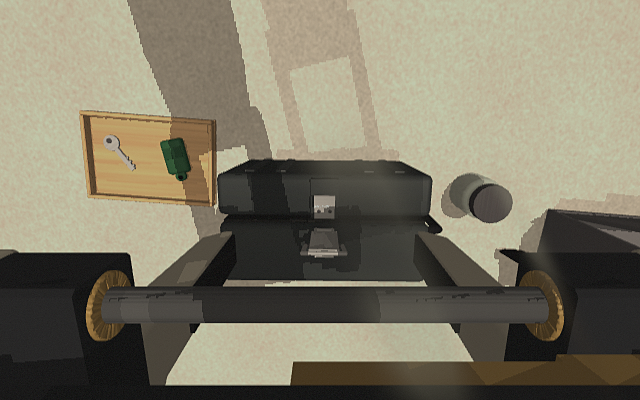

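View pics/w1o.png

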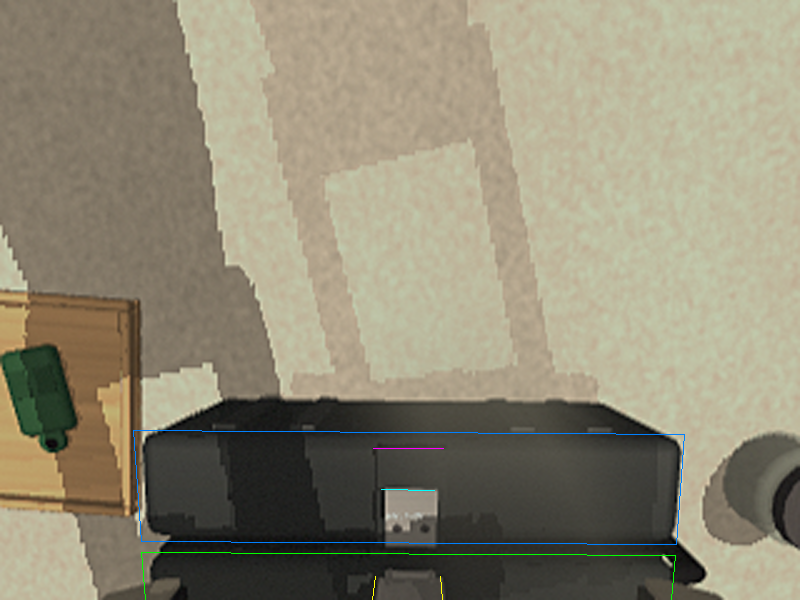

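In the wrist view the keeper is at about (324,207) and the model's lip line agrees with it to about 1 px. The lever and loop are at (323,243). I'll zoom in on those.

```bash
python3 - <<'E'
from h import *
w=env.capture("wrist")
zoom(w,(270,170,380,280),6,"pics/w2.png")
overlay(w,(.541,.132,-.055),1.55,1.3,.033,(270,170,380,280),6,"pics/w2o.png")
E
```

```text
(no output)
```

View pics/w2.png

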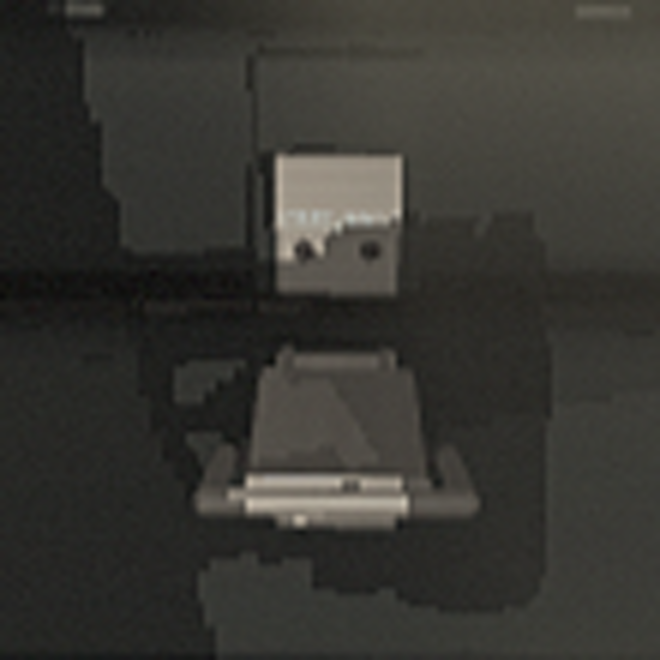

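View pics/w2o.png

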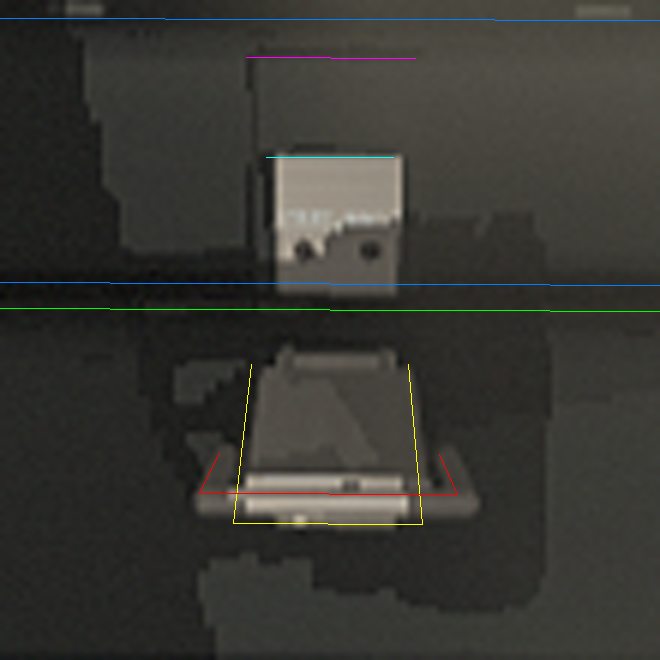

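The model fits well, with the lever at about 1.55 and the bar at case (0, 245). I'll shift the case pose +1.3 mm in y and move to hover over the bar with a slight tilt.

```bash
sed -i 's/.132,-.055)/.1333,-.055)/' go.py; python3 go.py 1 290 0.2
```

```text
[-51.3319   1.2886  69.6687] [-0.0039 -0.1967  0.0009]
```

```bash
python3 -m handwheel '[{"delta_pos":[-15,0,20],"delta_rot":[0,-0.06,0],"fingers":1},{"delta_pos":[-30,1,40],"delta_rot":[0,-0.12,0],"fingers":1},{"delta_pos":[-45,1,60],"delta_rot":[0,-0.18,0],"fingers":1},{"delta_pos":[-51,1,70],"delta_rot":[-0.004,-0.197,0],"fingers":1},{"delta_pos":[-51,1,70],"delta_rot":[-0.004,-0.197,0],"fingers":1}]'
python3 go.py 1.4 238 0.2
python3 - <<'E'
from h import *
w=env.capture("wrist")
overlay(w,(.541,.1333,-.055),1.55,1.3,.033,(190,140,450,340),3,"pics/w3o.png")
E
```

```text
time_s: 3.85
tcp_pos: [0.5402, 0.1314, 0.2866]
ee_rot: [0.098, 0.028, 0.995, -0.003]
contact_force: [0.4, -0.0, -0.4]
grip_width: 0.0932
[ 7.4837  1.994  48.0497] [-0.0014 -0.0028 -0.0009]
```

View pics/w3o.png

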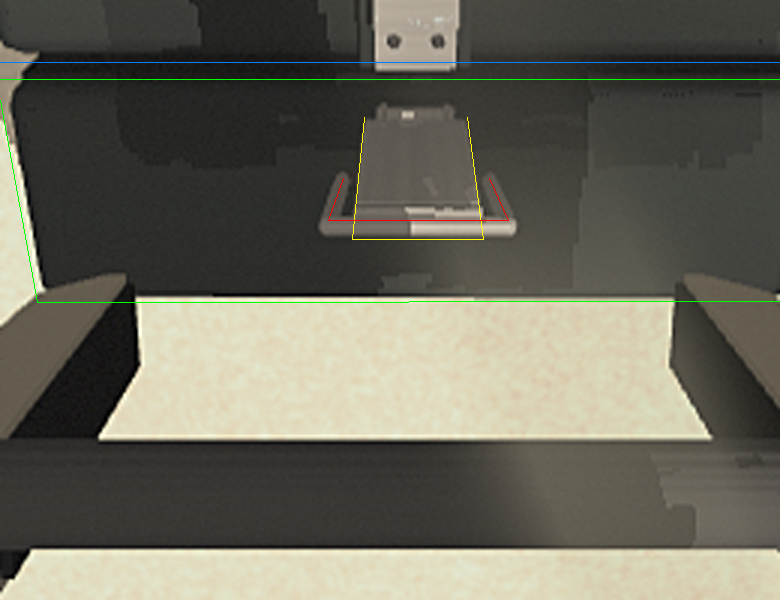

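```bash
python3 - <<'E'
from h import *
np.set_printoptions(precision=4,suppress=True)
w=env.capture("wrist");s=env.capture("scene");t=env.capture("top")
pose=np.array([.541,.1333]);a=-.055
def case(X): d=X[:2]-pose; return np.array([d[0]*np.cos(a)+d[1]*np.sin(a),-d[0]*np.sin(a)+d[1]*np.cos(a),X[2]])
for z in(.24,.243,.246,.249): print(z,case(atz(w,(329.3,215.7),z)),case(atz(t,(258.5,207.1),z)))
print(case(tri([(w,(329.3,215.7)),(t,(258.5,207.1))])),case(tri([(w,(329.3,215.7)),(s,(359.7,140.7))])))
# lever root check: hinge at theta 1.55
L,h,b=model(1.55,1.3); print(h,b)
zoom(s,(330,120,400,190),8,"pics/s3.png")
E
```

```text
0.24 [0.0069 0.0007 0.24  ] [-0.0002 -0.0007  0.24  ]
0.243 [0.0053 0.0006 0.243 ] [-0.0004 -0.0012  0.243 ]
0.246 [0.0036 0.0006 0.246 ] [-0.0006 -0.0016  0.246 ]
0.249 [0.002  0.0005 0.249 ] [-0.0009 -0.0021  0.249 ]
[-0.0007 -0.0011  0.253 ] [0.0041 0.0008 0.2454]
[0.0141 0.     0.1965] [0.0004 0.     0.2456]
```

View pics/s3.png

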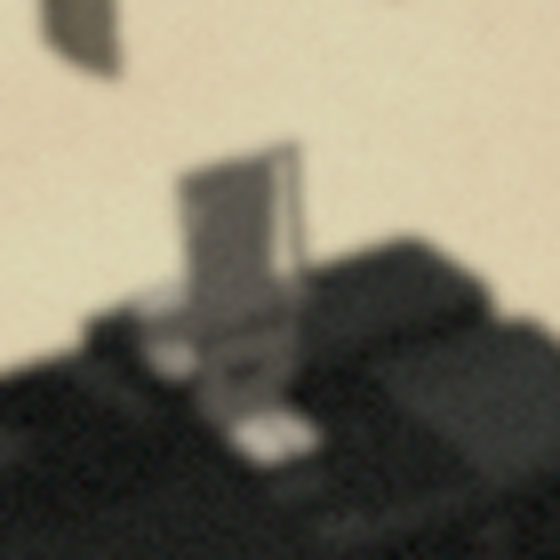

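Estimates of the bar agree to within a few mm, at about case (2, 246), which is well inside the pad width. I'll descend around it.

```bash
python3 go.py 3 239 0.2; python3 -m handwheel '[{"delta_pos":[2,2,12],"delta_rot":[0,0,0],"fingers":1},{"delta_pos":[4,2,24],"delta_rot":[0,0,0],"fingers":1},{"delta_pos":[5,2,36],"delta_rot":[0,0,0],"fingers":1},{"delta_pos":[6,2,47],"delta_rot":[0,0,0],"fingers":1},{"delta_pos":[6,2,47],"delta_rot":[0,0,0],"fingers":1}]'
python3 go.py 3 239 0.2
python3 - <<'E'
from h import *
w=env.capture("wrist"); zoom(w,(190,140,450,340),3,"pics/w4.png")
E
```

```text
[ 8.6248  0.7688 51.8461] [ 0.0003  0.0019 -0.0003]
time_s: 4.47
tcp_pos: [0.544, 0.134, 0.2398]
ee_rot: [0.098, 0.027, 0.995, -0.003]
contact_force: [-0.5, 0.5, 0.2]
grip_width: 0.093
[ 0.1372 -0.8431  0.8103] [-0.001  -0.0038 -0.    ]
```

View pics/w4.png

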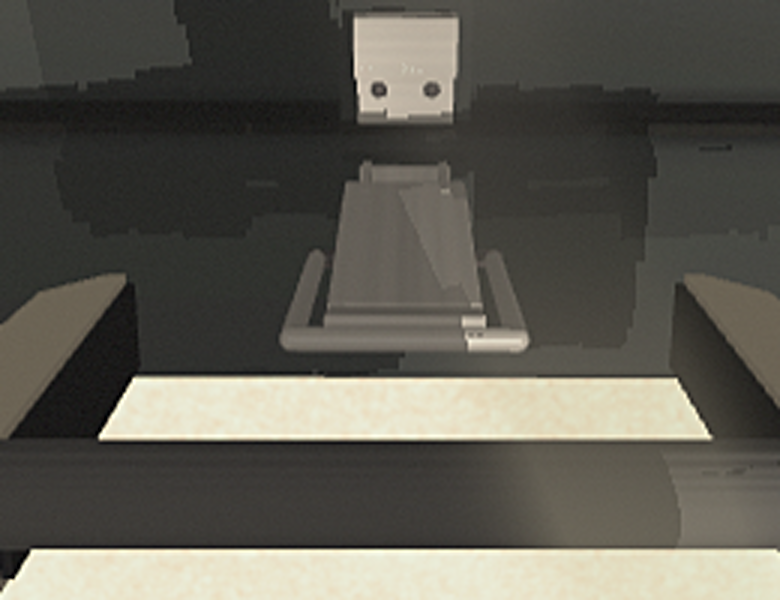

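The bar, at crop row 340, sits about 8 mm behind the fingertip line and is centred between the fingers. Closing now.

```bash
python3 -m handwheel '[{"delta_pos":[0,0,0],"delta_rot":[0,0,0],"fingers":0.6},{"delta_pos":[0,0,0],"delta_rot":[0,0,0],"fingers":0.3},{"delta_pos":[0,0,0],"delta_rot":[0,0,0],"fingers":0.3},{"delta_pos":[0,0,0],"delta_rot":[0,0,0],"fingers":0.3},{"delta_pos":[0,0,0],"delta_rot":[0,0,0],"fingers":0.3}]'
python3 - <<'E'
from h import *
w=env.capture("wrist"); zoom(w,(190,140,450,340),3,"pics/w5.png")
E
```

```text
time_s: 4.93
tcp_pos: [0.5447, 0.1341, 0.242]
ee_rot: [0.099, 0.027, 0.995, -0.003]
contact_force: [-0.5, 0.0, -0.1]
grip_width: 0.0643
```

View pics/w5.png

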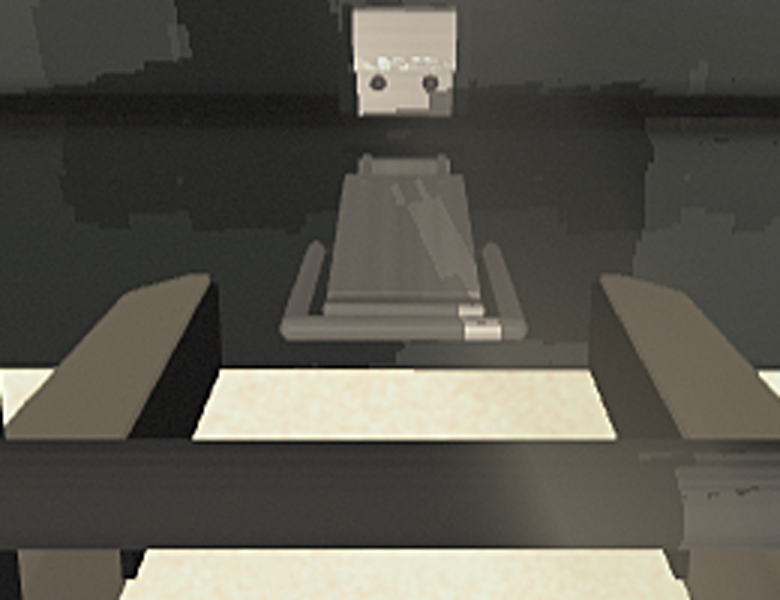

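```bash
python3 -m handwheel '[{"delta_pos":[0,0,2],"delta_rot":[0,0,0],"fingers":0.4},{"delta_pos":[0,0,3],"delta_rot":[0,0,0],"fingers":0.2},{"delta_pos":[0,0,3],"delta_rot":[0,0,0],"fingers":0},{"delta_pos":[0,0,3],"delta_rot":[0,0,0],"fingers":0},{"delta_pos":[0,0,3],"delta_rot":[0,0,0],"fingers":0}]'
python3 -m handwheel '[{"delta_pos":[0,0,0],"delta_rot":[0,0,0],"fingers":0},{"delta_pos":[0,0,0],"delta_rot":[0,0,0],"fingers":0},{"delta_pos":[0,0,0],"delta_rot":[0,0,0],"fingers":0},{"delta_pos":[0,0,0],"delta_rot":[0,0,0],"fingers":0},{"delta_pos":[0,0,0],"delta_rot":[0,0,0],"fingers":0}]'
python3 - <<'E'
from h import *
w=env.capture("wrist"); zoom(w,(190,140,450,340),3,"pics/w6.png")
E
python3 go.py 3 239 0.2
```

```text
time_s: 5.4
tcp_pos: [0.5451, 0.134, 0.2387]
ee_rot: [0.099, 0.027, 0.995, -0.003]
contact_force: [0.1, -0.1, -1.4]
grip_width: 0.04
time_s: 5.82
tcp_pos: [0.5451, 0.1339, 0.2387]
ee_rot: [0.099, 0.027, 0.995, -0.003]
contact_force: [0.8, -0.4, -1.6]
grip_width: 0.0405
[ 0.9879 -0.8725 -0.5458] [-0.0008 -0.0021 -0.0001]
```

View pics/w6.png

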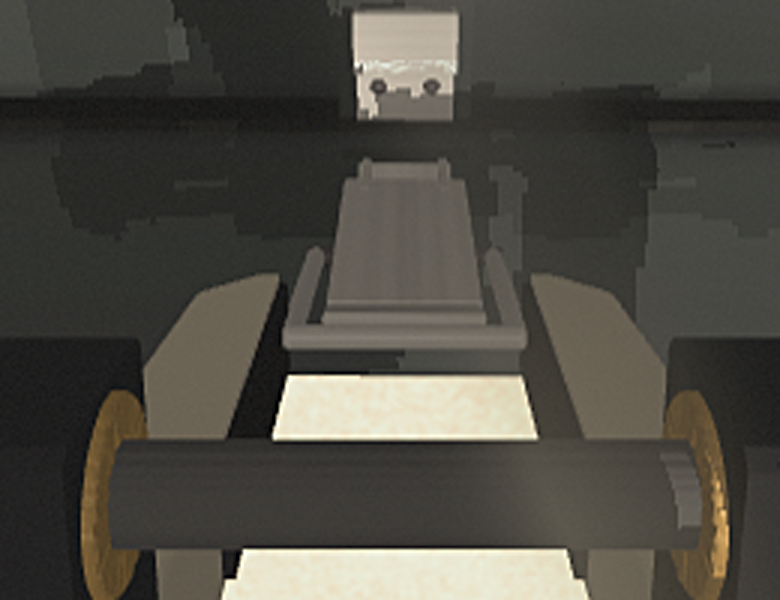

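Gripped with width 40.5 mm, and the bar sits about 8 mm behind the TCP. I'll lead it over the arc.

```bash
python3 -m handwheel '[{"delta_pos":[6,0,0],"delta_rot":[0,0,0],"fingers":0},{"delta_pos":[12,0,2],"delta_rot":[0,0,0],"fingers":0},{"delta_pos":[18,0,4.5],"delta_rot":[0,0,0],"fingers":0},{"delta_pos":[24,0,7.5],"delta_rot":[0,0,0],"fingers":0},{"delta_pos":[24,0,7.5],"delta_rot":[0,0,0],"fingers":0}]'
python3 -m handwheel '[{"delta_pos":[5,0,3.5],"delta_rot":[0,0,0],"fingers":0},{"delta_pos":[10,0,8],"delta_rot":[0,0,0],"fingers":0},{"delta_pos":[14,0,13],"delta_rot":[0,0,0],"fingers":0},{"delta_pos":[18,0,18],"delta_rot":[0,0,0],"fingers":0},{"delta_pos":[18,0,18],"delta_rot":[0,0,0],"fingers":0}]'
cat > look.py <<'E'
import sys
from h import *
np.set_printoptions(precision=4,suppress=True)
pose=(.541,.1333,-.055)
w=env.capture("wrist"); zoom(w,(190,100,450,300),3,"pics/"+sys.argv[1]+".png")
o=env.observe(); d=o["tcp_pos"][:2]-pose[:2]; a=pose[2]
R=q2R(o["ee_rot"]); 
c=lambda v:np.array([v[0]*np.cos(a)+v[1]*np.sin(a),-v[0]*np.sin(a)+v[1]*np.cos(a)])
z=c(R[:2,2])
print("case tcp mm",c(d)*1e3,o["tcp_pos"][2]*1e3,"tilt",z[0],"width",o["grip_width"]*1e3,"F case",c(o["contact_force"][:2]),o["contact_force"][2],"t",o["time_s"])
E
python3 look.py w7
```

```text
time_s: 6.28
tcp_pos: [0.5217, 0.1353, 0.2259]
ee_rot: [0.098, 0.027, 0.995, -0.003]
contact_force: [-2.5, -0.4, 4.1]
grip_width: 0.0406
time_s: 6.7
tcp_pos: [0.5063, 0.1361, 0.2026]
ee_rot: [0.097, 0.027, 0.995, -0.003]
contact_force: [0.1, 0.3, -0.1]
grip_width: 0.0407
case tcp mm [-34.6983   0.9034] 203.104091185897 tilt 0.19290764974269717 width 40.786582835623534 F case [-2.0594 -0.5925] 1.5943781966373747 t 6.75
```

View pics/w7.png

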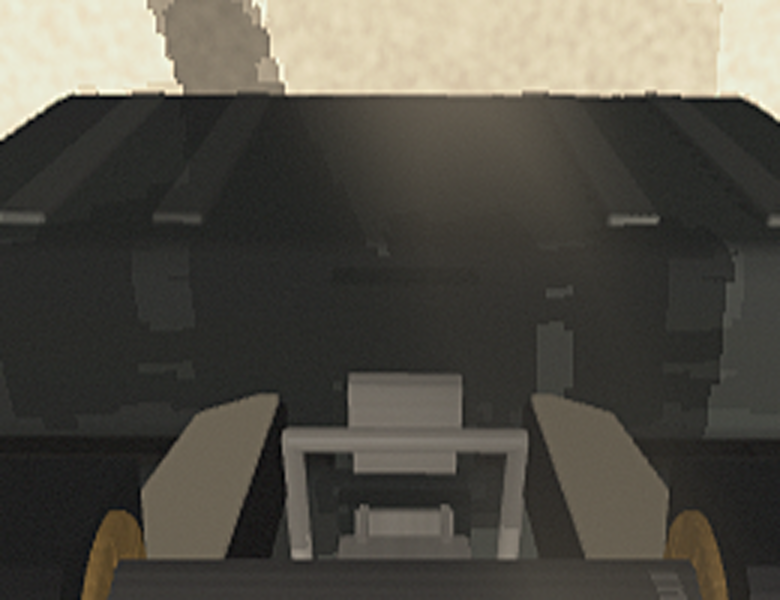

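The loop has turned in the grip and points to -x, with the bar at crop row 440, level with the lip region. I'll lead it on outside the nose and down.

```bash
python3 -m handwheel '[{"delta_pos":[5,0,4],"delta_rot":[0,0,0],"fingers":0},{"delta_pos":[9,0,10],"delta_rot":[0,0,0],"fingers":0},{"delta_pos":[11,0,16],"delta_rot":[0,0,0],"fingers":0},{"delta_pos":[12,0,23],"delta_rot":[0,0,0],"fingers":0},{"delta_pos":[12,0,23],"delta_rot":[0,0,0],"fingers":0}]'; python3 look.py w8
```

```text
time_s: 7.17
tcp_pos: [0.4979, 0.1366, 0.1759]
ee_rot: [0.095, 0.027, 0.995, -0.003]
contact_force: [-1.6, 1.5, 0.1]
grip_width: 0.0405
case tcp mm [-43.2815   0.8822] 176.3854696974501 tilt 0.18967614810449301 width 40.65443268854547 F case [-1.8288  1.8297] -0.07730887055175507 t 7.2167
```

View pics/w8.png

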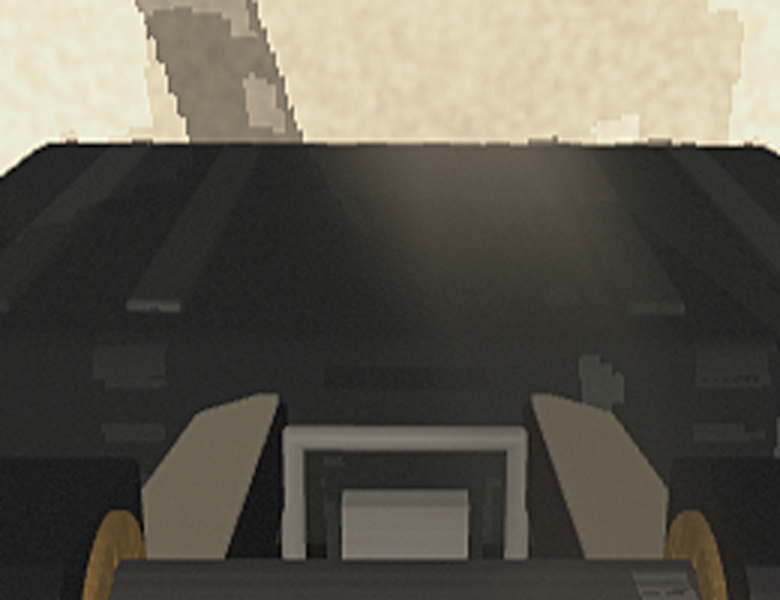

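The bar (crop row 437) is about 10 mm outside the lip edge (row 490), so it has cleared the nose. Going down to the boss.

```bash
python3 -m handwheel '[{"delta_pos":[0,0,3],"delta_rot":[0,0,0],"fingers":0},{"delta_pos":[0,0,5],"delta_rot":[0,0,0],"fingers":0},{"delta_pos":[-0.5,0,7.5],"delta_rot":[0,0,0],"fingers":0},{"delta_pos":[-1,0,10],"delta_rot":[0,0,0],"fingers":0},{"delta_pos":[-1,0,10],"delta_rot":[0,0,0],"fingers":0}]'; python3 look.py w9
```

```text
time_s: 7.63
tcp_pos: [0.5008, 0.1364, 0.1663]
ee_rot: [0.095, 0.027, 0.995, -0.003]
contact_force: [-1.0, 1.8, 1.6]
grip_width: 0.0408
case tcp mm [-40.3976   0.8927] 166.49506333297498 tilt 0.18937855511853777 width 40.58155298028757 F case [-1.5402  1.5318] 1.231595336324872 t 7.6833
```

View pics/w9.png

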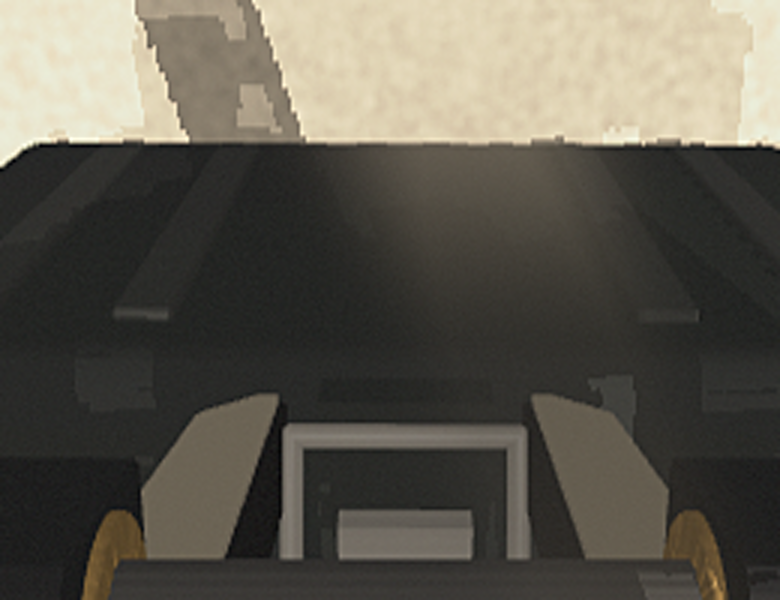

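```bash
python3 -m handwheel '[{"delta_pos":[0,0,0.5],"delta_rot":[0,0,0],"fingers":0},{"delta_pos":[0,0,1],"delta_rot":[0,0,0],"fingers":0},{"delta_pos":[0,0,1.5],"delta_rot":[0,0,0],"fingers":0},{"delta_pos":[0,0,2],"delta_rot":[0,0,0],"fingers":0},{"delta_pos":[0,0,2],"delta_rot":[0,0,0],"fingers":0}]'; python3 look.py w10
```

```text
time_s: 8.1
tcp_pos: [0.5013, 0.1364, 0.1648]
ee_rot: [0.095, 0.027, 0.995, -0.003]
contact_force: [-0.8, 0.6, 2.8]
grip_width: 0.0408
case tcp mm [-39.7933   0.9021] 164.76908932971435 tilt 0.1899360337788978 width 40.63747798232582 F case [-1.7225  0.661 ] 2.5982694184457675 t 8.15
```

View pics/w10.png

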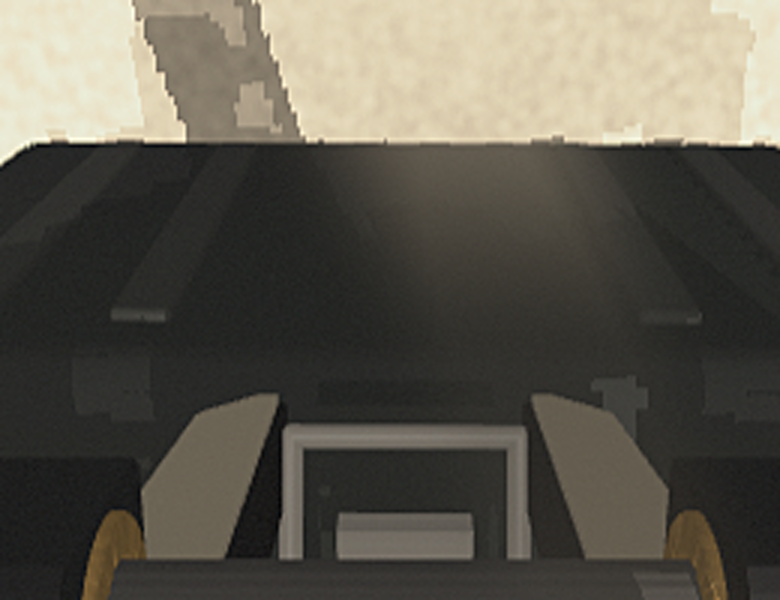

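```bash
python3 -m handwheel '[{"delta_pos":[0,0,0.5],"delta_rot":[0,0,0],"fingers":0},{"delta_pos":[0,0,1],"delta_rot":[0,0,0],"fingers":0},{"delta_pos":[0,0,1.5],"delta_rot":[0,0,0],"fingers":0},{"delta_pos":[0,0,1.5],"delta_rot":[0,0,0],"fingers":0},{"delta_pos":[0,0,1.5],"delta_rot":[0,0,0],"fingers":0}]'; python3 look.py w11
```

```text
time_s: 8.57
tcp_pos: [0.5019, 0.1363, 0.1637]
ee_rot: [0.096, 0.027, 0.995, -0.003]
contact_force: [-1.5, 0.6, 4.7]
grip_width: 0.0409
case tcp mm [-39.1521   0.8753] 163.68792506153133 tilt 0.1908167288318439 width 40.189734580659966 F case [-0.6903  0.9323] 4.506014815991364 t 8.6167
```

View pics/w11.png

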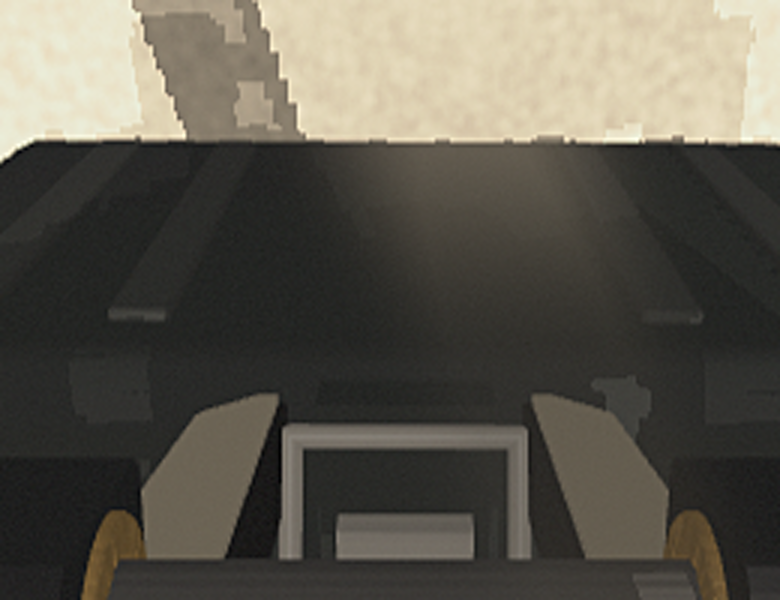

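Vertical force is rising (4.5 N), so the bar rests on the boss. Next I draw it level to +x.

```bash
python3 -m handwheel '[{"delta_pos":[-2,0,0.4],"delta_rot":[0,0,0],"fingers":0},{"delta_pos":[-4,0,0.8],"delta_rot":[0,0,0],"fingers":0},{"delta_pos":[-6,0,1.2],"delta_rot":[0,0,0],"fingers":0},{"delta_pos":[-8,0,1.6],"delta_rot":[0,0,0],"fingers":0},{"delta_pos":[-8,0,1.6],"delta_rot":[0,0,0],"fingers":0}]'; python3 look.py w12
```

```text
time_s: 9.03
tcp_pos: [0.5093, 0.1359, 0.163]
ee_rot: [0.095, 0.027, 0.995, -0.003]
contact_force: [-4.8, 0.4, 5.2]
grip_width: 0.0405
case tcp mm [-31.7749   0.824 ] 162.99399356809357 tilt 0.188590099345397 width 40.78378901737555 F case [-5.027  -0.5632] 4.489713767363049 t 9.0833
```

View pics/w12.png

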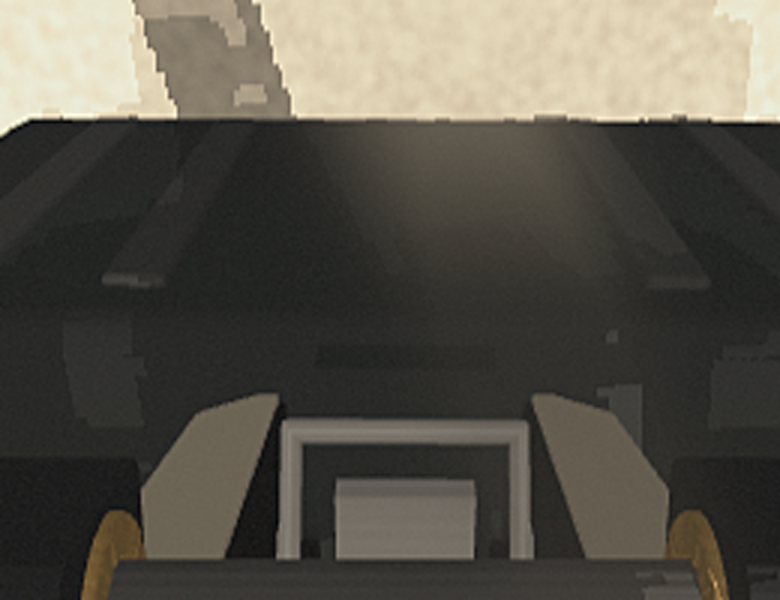

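```bash
python3 -m handwheel '[{"delta_pos":[-2,0,0.4],"delta_rot":[0,0,0],"fingers":0},{"delta_pos":[-4,0,0.8],"delta_rot":[0,0,0],"fingers":0},{"delta_pos":[-6,0,1.2],"delta_rot":[0,0,0],"fingers":0},{"delta_pos":[-7,0,1.4],"delta_rot":[0,0,0],"fingers":0},{"delta_pos":[-7,0,1.4],"delta_rot":[0,0,0],"fingers":0}]'; python3 look.py w13
```

```text
time_s: 9.5
tcp_pos: [0.5161, 0.1355, 0.1624]
ee_rot: [0.094, 0.027, 0.995, -0.003]
contact_force: [-4.1, 1.2, 3.1]
grip_width: 0.0407
case tcp mm [-24.9694   0.8192] 162.45427019535646 tilt 0.1875737698207281 width 40.645023753822215 F case [-3.1524  1.2511] 2.8585735186187935 t 9.55
```

View pics/w13.png

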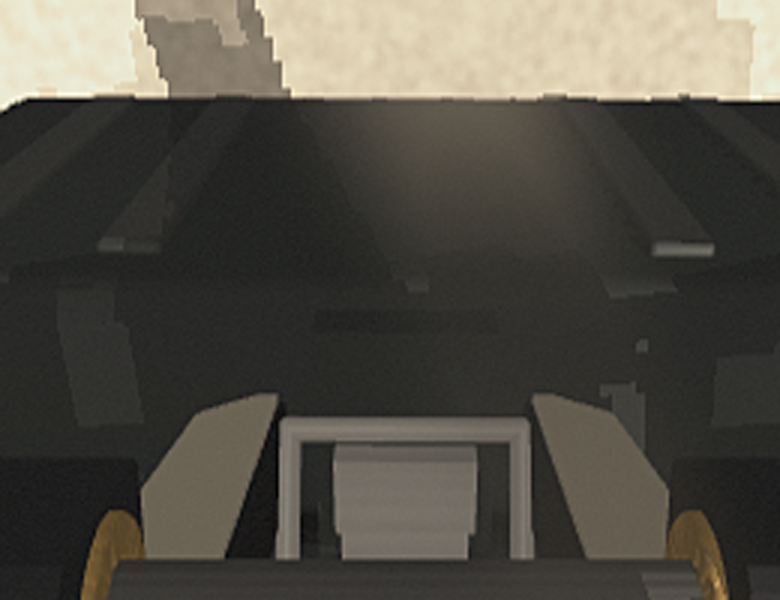

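```bash
python3 -m handwheel '[{"delta_pos":[-1,0,0.2],"delta_rot":[0,0,0],"fingers":0},{"delta_pos":[-2,0,0.4],"delta_rot":[0,0,0],"fingers":0},{"delta_pos":[-3,0,0.6],"delta_rot":[0,0,0],"fingers":0},{"delta_pos":[-4,0,0.8],"delta_rot":[0,0,0],"fingers":0},{"delta_pos":[-4,0,0.8],"delta_rot":[0,0,0],"fingers":0}]'; python3 look.py w14; python3 - <<'E'
from h import *
s=env.capture("scene"); zoom(s,(310,90,420,200),6,"pics/s14.png")
E
```

```text
time_s: 9.97
tcp_pos: [0.5204, 0.1353, 0.1625]
ee_rot: [0.094, 0.027, 0.995, -0.003]
contact_force: [-1.9, 0.6, 3.4]
grip_width: 0.0408
case tcp mm [-20.6883   0.8399] 162.54380169091175 tilt 0.1879768914930537 width 40.893931382109535 F case [-0.906   0.5535] 4.216915519306526 t 10.0167
```

View pics/w14.png

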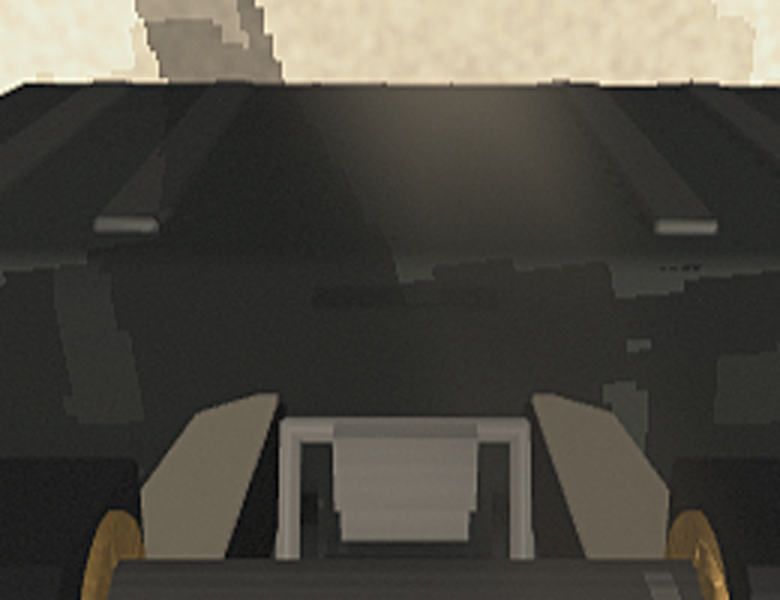

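View pics/s14.png

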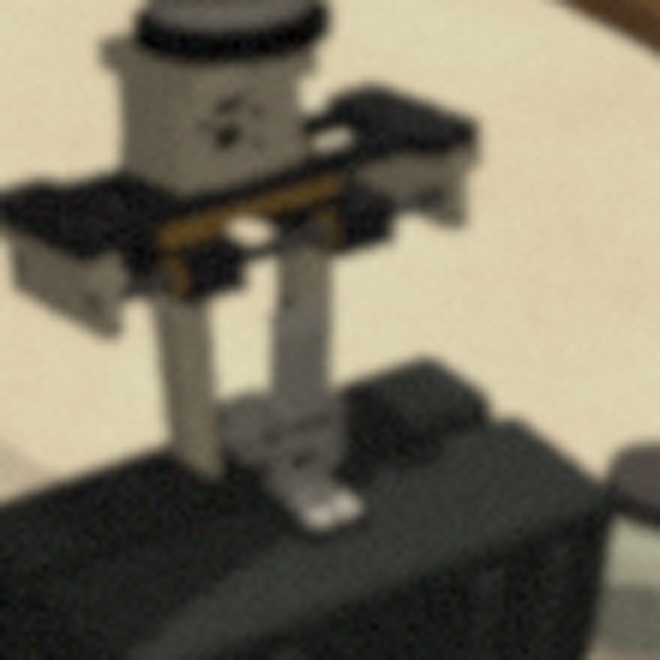

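The lip's edge (crop row ~425) now covers the middle of the bar, so the bar is under the lip. I'll pull on until it meets the wall.

```bash
python3 -m handwheel '[{"delta_pos":[-1,0,0.1],"delta_rot":[0,0,0],"fingers":0},{"delta_pos":[-2,0,0.2],"delta_rot":[0,0,0],"fingers":0},{"delta_pos":[-3,0,0.3],"delta_rot":[0,0,0],"fingers":0},{"delta_pos":[-4,0,0.4],"delta_rot":[0,0,0],"fingers":0},{"delta_pos":[-4,0,0.4],"delta_rot":[0,0,0],"fingers":0}]'; python3 look.py w15
```

```text
time_s: 10.48
tcp_pos: [0.5228, 0.1351, 0.1625]
ee_rot: [0.093, 0.027, 0.995, -0.003]
contact_force: [-12.9, 0.2, 10.2]
grip_width: 0.0405
case tcp mm [-18.236    0.8471] 162.5078509968886 tilt 0.18445320053092215 width 40.916313308754916 F case [-12.3455   0.0413] 10.64900797539487 t 10.5333
```

View pics/w15.png

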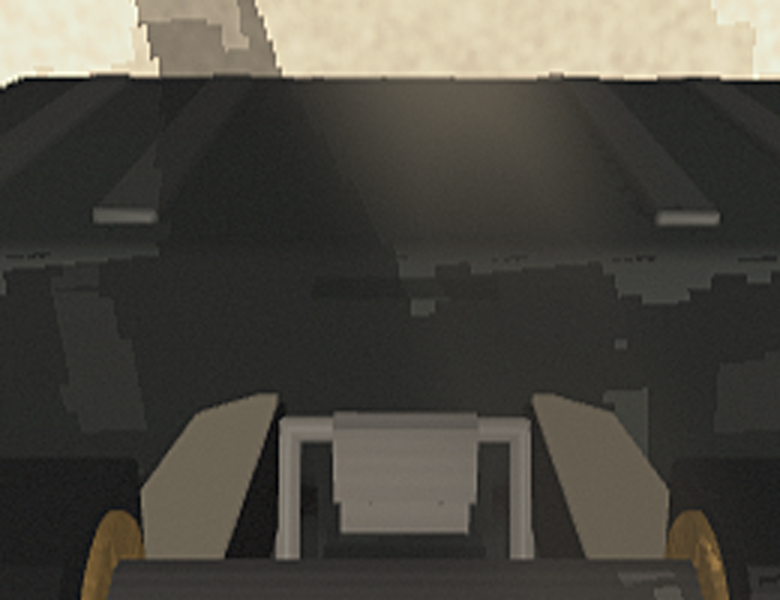

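The bar is against the keeper wall (Fx −12 N, Fz +10 N) and the lip covers it. I'll relax, open, then check.

```bash
python3 -m handwheel '[{"delta_pos":[0.5,0,0],"delta_rot":[0,0,0],"fingers":0},{"delta_pos":[1,0,0],"delta_rot":[0,0,0],"fingers":0.5},{"delta_pos":[1,0,0],"delta_rot":[0,0,0],"fingers":0.7},{"delta_pos":[1,0,0],"delta_rot":[0,0,0],"fingers":0.7},{"delta_pos":[1,0,0],"delta_rot":[0,0,0],"fingers":0.7}]'; python3 look.py w16
```

```text
time_s: 10.95
tcp_pos: [0.5218, 0.135, 0.1619]
ee_rot: [0.092, 0.027, 0.995, -0.004]
contact_force: [-0.3, -0.8, -0.1]
grip_width: 0.0616
case tcp mm [-19.2509   0.6994] 161.97833388232047 tilt 0.18413000205036467 width 63.50720246592272 F case [ 0.26   -0.4767] -0.2927336266089684 t 11.0
```

View pics/w16.png

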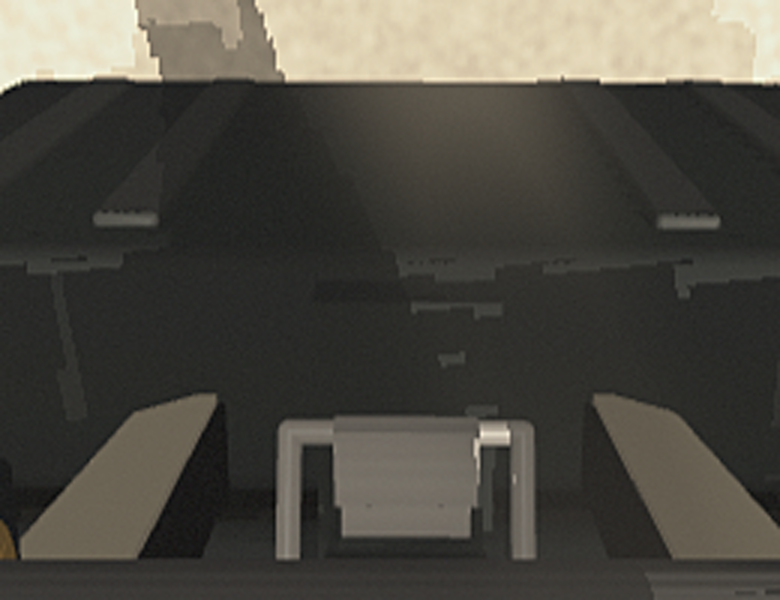

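Released, and the loop has stayed hooked. Retreating upward.

```bash
python3 -m handwheel '[{"delta_pos":[0,0,-15],"delta_rot":[0,0,0],"fingers":0.7},{"delta_pos":[0,0,-45],"delta_rot":[0,0,0],"fingers":0.7},{"delta_pos":[0,0,-80],"delta_rot":[0,0,0],"fingers":0.5},{"delta_pos":[0,0,-110],"delta_rot":[0,0,0],"fingers":0.2},{"delta_pos":[0,0,-120],"delta_rot":[0,0,0],"fingers":0}]'; python3 look.py w17;  python3 - <<'E'
from h import *
s=env.capture("scene"); zoom(s,(310,90,420,200),6,"pics/s17.png")
t=env.capture("top"); zoom(t,(195,160,335,250),5,"pics/t17.png")
E
```

```text
time_s: 11.42
tcp_pos: [0.5012, 0.1369, 0.2857]
ee_rot: [0.096, 0.027, 0.995, -0.003]
contact_force: [0.3, 0.0, 1.5]
grip_width: 0.0495
case tcp mm [-39.6262   1.4811] 285.9176298549701 tilt 0.19187343396518064 width 45.66230356817814 F case [ 0.6202 -0.2567] 1.4461904359396767 t 11.4667
```

View pics/w17.png

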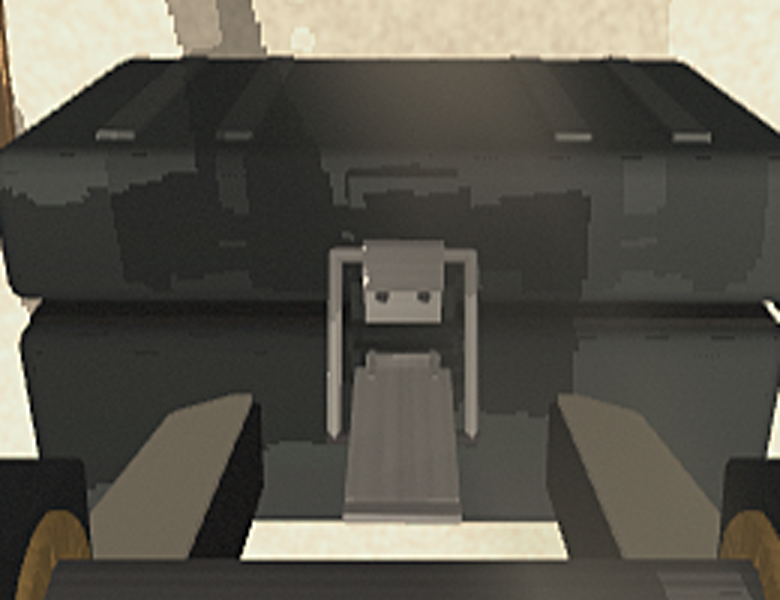

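View pics/s17.png

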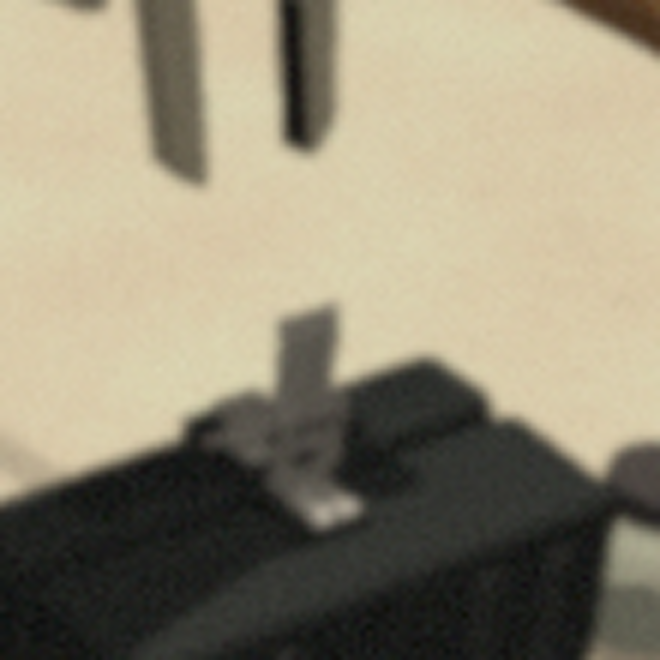

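The bar is visibly under the keeper lip and the legs straddle it. The lever stands near 1.3 rad. I'll close the fingers and come down in front of the lever face.

```bash
python3 -m handwheel '[{"delta_pos":[-4,0,12],"delta_rot":[0,0,0],"fingers":0},{"delta_pos":[-8,0,28],"delta_rot":[0,0,0],"fingers":0},{"delta_pos":[-12,0,46],"delta_rot":[0,0,0],"fingers":0},{"delta_pos":[-16,0,64],"delta_rot":[0,0,0],"fingers":0},{"delta_pos":[-16,0,64],"delta_rot":[0,0,0],"fingers":0}]'; python3 look.py w18;  python3 - <<'E'
from h import *
s=env.capture("scene"); zoom(s,(310,90,420,200),6,"pics/s18.png")
for th in(1.1,1.3,1.5):
  overlay(s,(.541,.1333,-.055),th,-.4,.033,(310,90,420,200),6,f"pics/s18_{int(th*10)}.png")
E
```

```text
time_s: 11.98
tcp_pos: [0.5253, 0.134, 0.2123]
ee_rot: [0.088, 0.027, 0.996, -0.004]
contact_force: [-0.6, -0.4, -0.6]
grip_width: 0.0045
case tcp mm [-15.4607   0.0851] 214.71414241909233 tilt 0.1773976971861252 width 2.413553694004438 F case [0.0553 0.586 ] -0.12570562150636855 t 12.0333
```

View pics/w18.png

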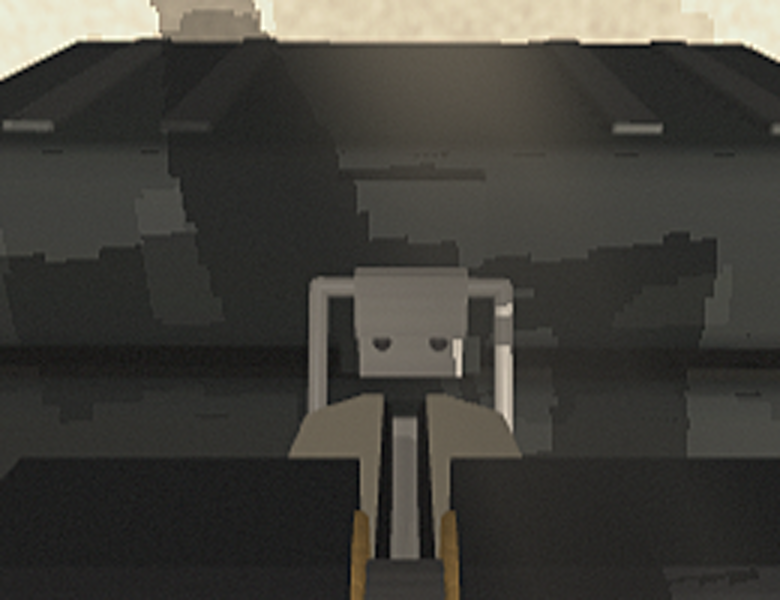

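View pics/s18_13.png

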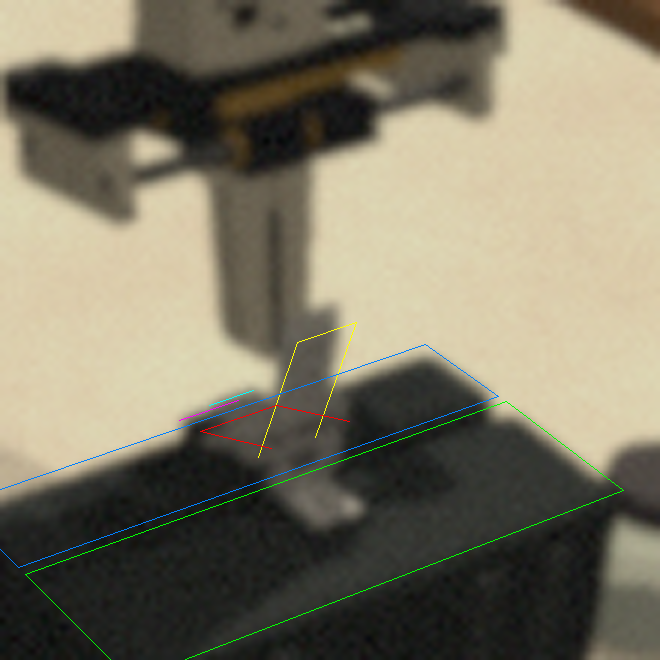

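```bash
python3 -m handwheel '[{"delta_pos":[0,0,-4],"delta_rot":[0,-0.01,0],"fingers":0},{"delta_pos":[-2,0,-8],"delta_rot":[0,-0.01,0],"fingers":0},{"delta_pos":[-2,0,-11],"delta_rot":[0,-0.01,0],"fingers":0},{"delta_pos":[-2,0,-11],"delta_rot":[0,-0.01,0],"fingers":0},{"delta_pos":[-2,0,-11],"delta_rot":[0,-0.01,0],"fingers":0}]'; python3 look.py w19
```

```text
time_s: 12.5
tcp_pos: [0.5269, 0.1347, 0.2297]
ee_rot: [0.097, 0.027, 0.995, -0.004]
contact_force: [-0.4, -0.1, -0.1]
grip_width: 0.0004
case tcp mm [-14.3819   0.5659] 229.16695111322585 tilt 0.1916454835397683 width 0.548808756696308 F case [ 0.1234 -1.1077] 1.1813819839279718 t 12.55
```

Pushing the lever over along its arc.

```bash
python3 -m handwheel '[{"delta_pos":[-8,0,2],"delta_rot":[0,0,0],"fingers":0},{"delta_pos":[-16,0,4.5],"delta_rot":[0,0,0],"fingers":0},{"delta_pos":[-23,0,7],"delta_rot":[0,0,0],"fingers":0},{"delta_pos":[-28,0,8.5],"delta_rot":[0,0,0],"fingers":0},{"delta_pos":[-28,0,8.5],"delta_rot":[0,0,0],"fingers":0}]'; python3 look.py w20; python3 - <<'E'
from h import *
s=env.capture("scene"); zoom(s,(310,90,420,200),6,"pics/s20.png")
E
```

```text
time_s: 12.97
tcp_pos: [0.5567, 0.1331, 0.2262]
ee_rot: [0.096, 0.027, 0.995, -0.004]
contact_force: [-6.2, 1.2, 5.7]
grip_width: 0.0007
case tcp mm [15.4267  0.6609] 226.23246229505722 tilt 0.1908266645435057 width 0.9428665870347542 F case [-4.8624  0.2122] 4.9648688602187425 t 13.0167
```

View pics/w20.png

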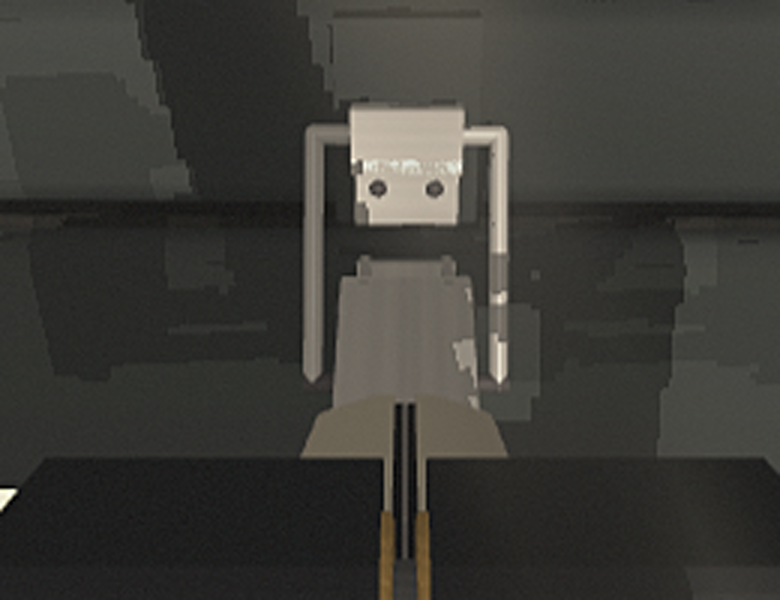

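View pics/s20.png

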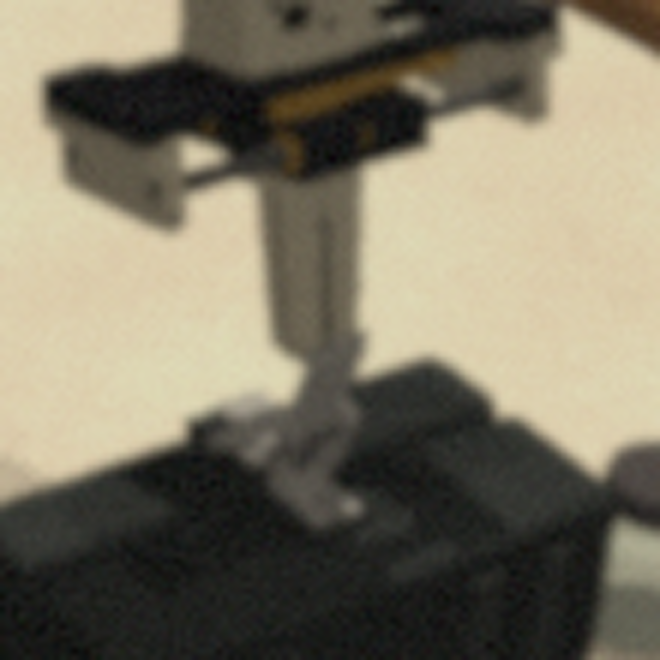

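The loop is still hooked (lip over bar at crop row 130) and taut. I'll push on through the hardest part.

```bash
python3 -m handwheel '[{"delta_pos":[-4.5,0,2.5],"delta_rot":[0,0,0],"fingers":0},{"delta_pos":[-8.5,0,5],"delta_rot":[0,0,0],"fingers":0},{"delta_pos":[-12.5,0,8.5],"delta_rot":[0,0,0],"fingers":0},{"delta_pos":[-16,0,12],"delta_rot":[0,0,0],"fingers":0},{"delta_pos":[-19,0,16],"delta_rot":[0,0,0],"fingers":0}]'; python3 look.py w21
```

```text
time_s: 13.48
tcp_pos: [0.5787, 0.1318, 0.2143]
ee_rot: [0.096, 0.027, 0.995, -0.004]
contact_force: [-4.3, 0.4, 5.2]
grip_width: 0.0003
case tcp mm [38.1067  0.5379] 213.54779065167696 tilt 0.1905607904835904 width 0.6310159106921337 F case [-0.5604  0.5907] 4.808359003783332 t 13.5333
```

View pics/w21.png

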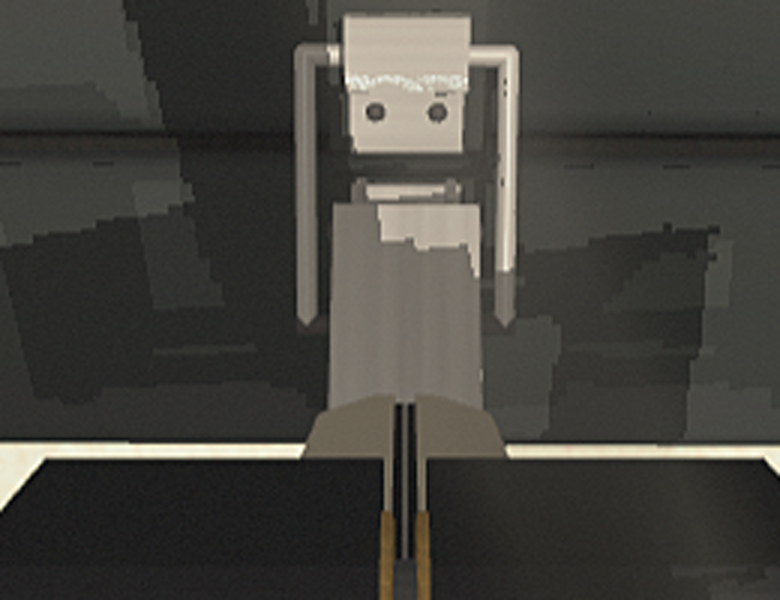

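```bash
python3 -m handwheel '[{"delta_pos":[-2,0,3.5],"delta_rot":[0,0,0],"fingers":0},{"delta_pos":[-4,0,8],"delta_rot":[0,0,0],"fingers":0},{"delta_pos":[-6,0,12.5],"delta_rot":[0,0,0],"fingers":0},{"delta_pos":[-7.5,0,17.5],"delta_rot":[0,0,0],"fingers":0},{"delta_pos":[-8,0,22],"delta_rot":[0,0,0],"fingers":0}]'; python3 look.py w22
```

```text
time_s: 13.95
tcp_pos: [0.5913, 0.1308, 0.1924]
ee_rot: [0.095, 0.027, 0.995, -0.004]
contact_force: [0.0, 0.1, 0.2]
grip_width: 0.0002
case tcp mm [49.8089  0.2064] 191.237784820568 tilt 0.18846977485051045 width 0.30957912927274817 F case [-0.2937 -0.2012] -0.6220671802653913 t 14.0
```

View pics/w22.png

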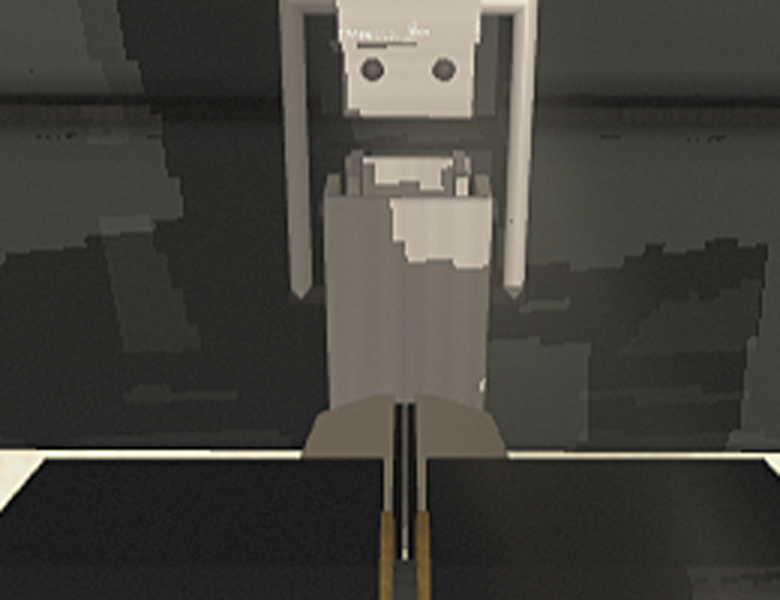

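No contact force any more, so the lever has snapped through. I'll press down to confirm it is fully home.

```bash
python3 -m handwheel '[{"delta_pos":[1,0,2],"delta_rot":[0,0,0],"fingers":0},{"delta_pos":[1,0,4],"delta_rot":[0,0,0],"fingers":0},{"delta_pos":[1,0,5.5],"delta_rot":[0,0,0],"fingers":0},{"delta_pos":[1,0,7],"delta_rot":[0,0,0],"fingers":0},{"delta_pos":[1,0,7],"delta_rot":[0,0,0],"fingers":0}]'; python3 look.py w23
```

```text
time_s: 14.42
tcp_pos: [0.5909, 0.1308, 0.1863]
ee_rot: [0.095, 0.027, 0.995, -0.004]
contact_force: [-8.8, -1.0, 12.0]
grip_width: 0.0005
case tcp mm [50.074  0.243] 186.28340908838516 tilt 0.18946600778397957 width 0.7969881253076437 F case [-9.6194 -1.6283] 13.03147229956207 t 14.4667
```

The corner is at z ≈ 185 mm with 13 N, which is exactly the shut lever's face height. One slightly firmer press, then retreat.

```bash
python3 -m handwheel '[{"delta_pos":[0,0,2.5],"delta_rot":[0,0,0],"fingers":0},{"delta_pos":[0,0,3],"delta_rot":[0,0,0],"fingers":0},{"delta_pos":[0,0,3],"delta_rot":[0,0,0],"fingers":0},{"delta_pos":[0,0,0],"delta_rot":[0,0,0],"fingers":0},{"delta_pos":[0,0,-5],"delta_rot":[0,0,0],"fingers":0}]'; python3 -m handwheel '[{"delta_pos":[0,0,-20],"delta_rot":[0,0,0],"fingers":0},{"delta_pos":[10,0,-50],"delta_rot":[0,0,0],"fingers":0},{"delta_pos":[30,0,-80],"delta_rot":[0,0,0],"fingers":0},{"delta_pos":[60,0,-105],"delta_rot":[0,0,0],"fingers":0},{"delta_pos":[80,0,-110],"delta_rot":[0,0,0],"fingers":0}]'; python3 look.py w24; python3 - <<'E'
from h import *
w=env.capture("wrist"); pose=(.541,.1333,-.055)
overlay(w,pose,0.0,0.0,.006,(220,80,420,280),4,"pics/w24o.png")
s=env.capture("scene"); zoom(s,(290,120,440,250),5,"pics/s24.png")
t=env.capture("top"); cv2.imwrite("pics/t24.png",t["pixels"][:,:,::-1])
E
```

```text
time_s: 14.88
tcp_pos: [0.5899, 0.1309, 0.1913]
ee_rot: [0.095, 0.027, 0.995, -0.004]
contact_force: [-0.2, 0.0, -0.7]
grip_width: 0.0004
time_s: 15.3
tcp_pos: [0.4905, 0.1371, 0.2893]
ee_rot: [0.098, 0.027, 0.995, -0.003]
contact_force: [-0.3, -0.2, 1.0]
grip_width: 0.0004
case tcp mm [-53.0115   1.2469] 287.8917355298766 tilt 0.1932425831978155 width 0.4141456115238958 F case [2.2013 1.5869] 0.26017375550204513 t 15.35
```

View pics/w24o.png

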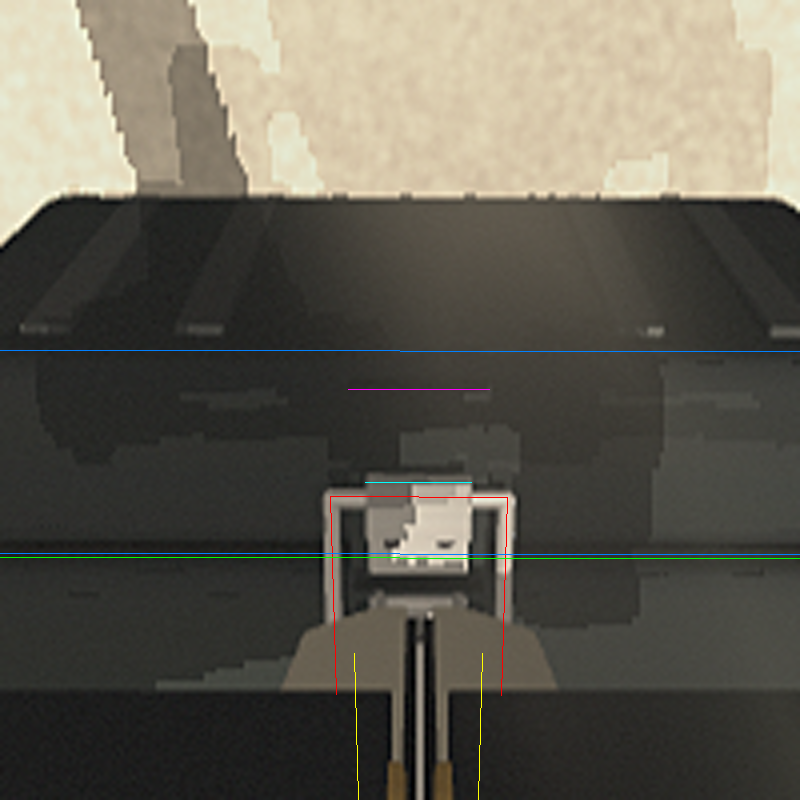

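View pics/s24.png

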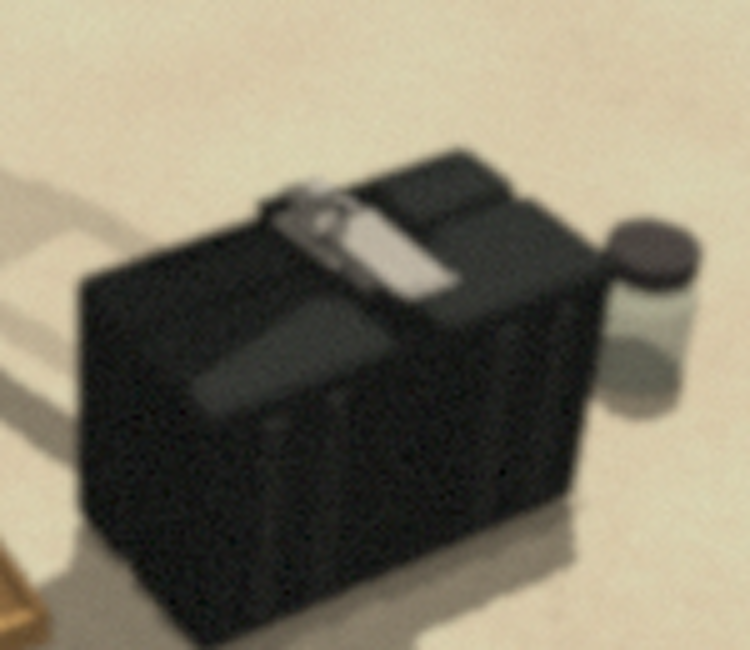

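View pics/w24.png

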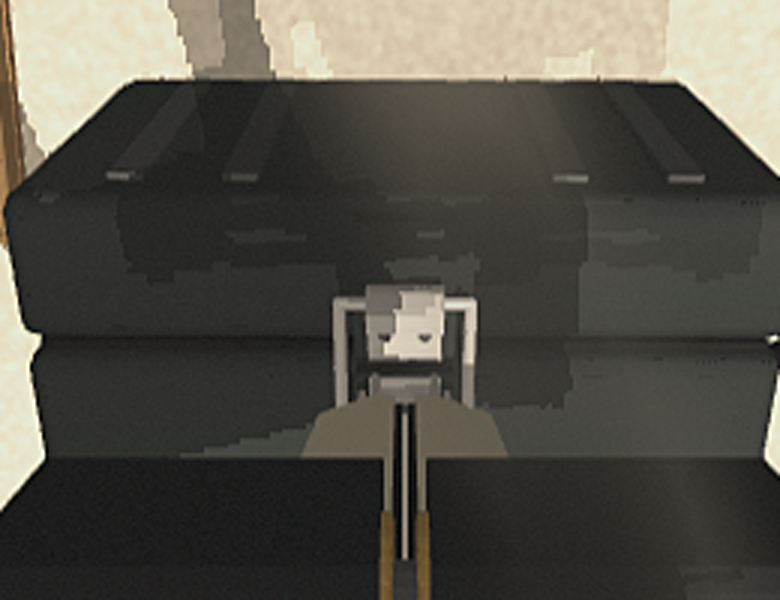

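The lever lies flat on the boss, and the loop and keeper match the shut model. I'll check the bystanders, then sign off.

View pics/t24.png

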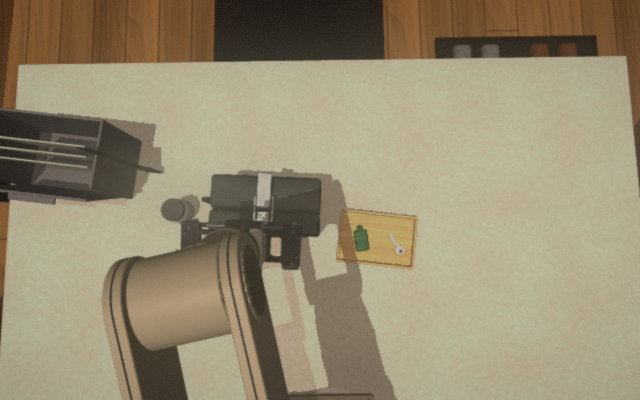

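```bash
python3 - <<'E'
from h import *
s=env.capture("scene"); a=cv2.imread("pics/scene0.png"); zoom(s,(190,120,460,290),2.8,"pics/s25.png")
for q,b in(("jar",(408,160,434,204)),("tray",(205,210,305,275))):
    x0,y0,x1,y1=b; d=cv2.absdiff(a[y0:y1,x0:x1],s["pixels"][y0:y1,x0:x1,::-1]); print(q,d.mean(),d.max())
o=env.observe(); print(o["contact_force"],o["qd"],o["tcp_pos"])
E
```

```text
jar 1.8997668997668997 12
tray 15.006205128205128 90
[-0.13485284 -0.2285113   0.35369036] [-0.00703698  0.0267969  -0.00667379 -0.001348    0.00081089  0.00092394] [0.49086737 0.13659055 0.28384653]
```

View pics/s25.png

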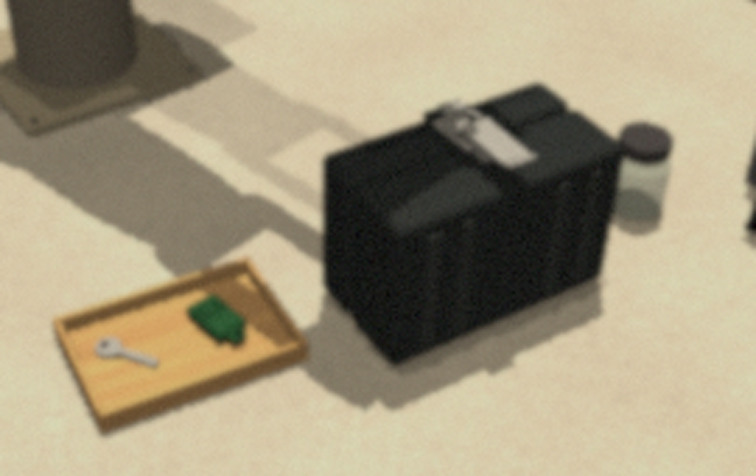

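The jar is unchanged. The key and key cover are at the same pixels as at the start, and the tray's picture difference is only the arm's shadow. The lever is flat and the arm is clear.

```bash
python3 -m handwheel '[{"delta_pos":[0,0,-10],"delta_rot":[0,0,0],"fingers":0},{"delta_pos":[0,0,-20],"delta_rot":[0,0,0],"fingers":0},{"delta_pos":[0,0,-20],"delta_rot":[0,0,0],"fingers":0},{"delta_pos":[0,0,-20],"delta_rot":[0,0,0],"fingers":0},{"delta_pos":[0,0,-20],"delta_rot":[0,0,0],"fingers":0}]'; python3 -c "
from cell import env
print(env.sign_off())"
```

```text
time_s: 15.97
tcp_pos: [0.4874, 0.1368, 0.3035]
ee_rot: [0.095, 0.027, 0.995, -0.004]
contact_force: [0.6, 0.1, -0.4]
grip_width: 0.0003
the job is handed in; nothing more can be done
None
```

The case is latched and handed in at about 16 s of the 48 s allowed. Sign-off reports no verdict, so the result rests on my own checks.

**What I did:**
- I gripped the loop across its legs and led it over and outside the keeper's nose, down onto the boss.
- I drew it back under the lip to the wall. It stopped there with about 12 N, and the lever was still standing at roughly 1.4 rad.
- I let go, pushed the lever over its arc with closed fingers until it snapped through, and pressed it home.

**Last checks:**
- **Lever:** it met the fingertips at a height of about 185 mm under 13 N, which is the shut height of its outer face. It lies flat in the scene view.
- **Loop and shell:** the wrist picture matches the model of the latch in its shut pose to within a few pixels, with the lip over the cross bar. I did not measure the shell angle directly.
- **Jar, keys and key cover:** none of them shows any movement in the pictures.
- **Arm:** clear of everything, with contact force near zero.

**Disagreements:**
- The scene camera's model overlay was off by about 2 px from the start, so I relied on the wrist and top views for positions.
- The before-and-after picture difference over the tray was large, which I put down to the arm's shadow. The key and key cover appear in the same place in the top view.

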